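# Stack the drying boards on spacer sticks and start the blower

### The job

Lay the loose bamboo stick flat across the bare end of the lower drying board, set the upper board by its handle squarely over the lower one so that it rests level on both sticks, clear of the freshly lacquered brush handles, and then press the blower's green key with the fingertips until it gives and for a moment longer, and let go. Do not touch the wet handles on the lower board, do not drop the board or the stick, do not press the other keys or force the green one, and leave the other things on the bench where they are.

Things in the scene. Friction and masses are not known exactly. Their poses are not given: they have to be found in the camera images.
- base: lower drying board, light wood, fixed to the bench, 240 (x) by 120 (y) by 15 mm thick; origin at the centre of its underside, x along its length, z up. It carries the wet handles in its middle and one stick already laid across its -x end; its +x end, from the wet handles (x = 39 mm) to the edge (x = 120 mm), is bare
- wet: six freshly lacquered brush handles, red and black, 10 mm thick and 110 mm long, lying across the middle of the lower board from x = -38 to 38 mm, tops 14.5 mm above that board's upper face; fixed to it; same origin and axes as the lower board
- loose_stick_mid (a point): centre of the loose bamboo spacer stick, 20 mm wide (x), 120 mm long (y), 24 mm high (z), 35 g; it lies flat on the bench at the start, to the robot's right. It belongs across the bare +x end of the lower board, along that board's y, best at x = 92 mm, y = 0
- laid_stick_mid (a point): centre of the like stick already laid (loose) across the lower board about 92 mm to the -x side of its centre; leave it there
- upper_grip (a point): centre of the lifting handle of the upper drying board: an upright dark bar 20 (x) by 70 (y) by 40 mm high in the middle of the board; the point is 30 mm above the board's underside and 20 mm below the handle's top; x along the board, z up. Set over the lower board (either way round) the point is 69 mm above that board's underside
- dryer: blue and grey drying blower, fixed, 200 by 200 by 300 mm high; origin at the centre of its underside, front to its -x. A panel sloping 40 degrees from level faces front and up, with three keys in a row; the blower head (170 mm wide, 200 to 300 mm up) overhangs to 35 mm in front of the origin, so a vertical gripper over the keys strikes it: come in along the key's z, tilted 40 degrees
- key_start: green start key, 26 mm up the slope (x) by 30 mm (y), rightmost seen from the blower's front; origin at the centre of its top, 4 mm proud of the panel, z straight out of the panel, x up the slope. Membrane key: yields from 3 N, switches at 6 N held 0.15 s, fully down after 2 mm at 8 N, damaged above 30 N; springs back
- key_time: grey key, like the green one, 52 mm from it, not to be pressed (2 N at most)
- key_stop: red key, like the green one, 104 mm from it, not to be pressed (2 N at most)
- scissors: blue-handled scissors lying flat, 200 mm long, 12 mm high; origin under the pivot, blades to +x; leave alone
- comb: flat brown comb block, 90 by 55 by 12 mm; origin at the centre of its underside; leave alone
- lacquer: red lacquer jar with a black cap, 56 mm across, 60 mm high; origin at the centre of its underside; leave alone
- glue_cup: small white cup, 54 mm across, 45 mm high; origin at the centre of its underside; leave alone
- upper: upper drying board, light wood, 240 (x) by 120 (y) by 10 mm, about 0.3 kg with its handle, loose, flat on the bench at the start; three brush handles (10 mm thick) are fixed across it near each end, from 65 mm off its centre outward; origin at the centre of its underside, axes as for its handle point
- loose_stick: the loose stick itself; origin at the centre of its underside, 12 mm below its centre point
Things that resemble listed ones, but are neither listed nor needed, are in the scene too. What is shaped like the loose_stick but blue is not meant. What is shaped like the part that bears laid_stick_mid but pink is not meant.

How it is judged:
On the way, in this order (a step that is already met when the one before it is completed fails the run):
1. the loose stick lies flat across the bare end of the lower board, let go (x of loose_stick_mid in the frame of base between 0.053 and 0.112 m and y of loose_stick_mid in the frame of base between -0.025 and 0.025 m and z of loose_stick_mid in the frame of base between 0.024 and 0.03 m and angle between the y axis of loose_stick_mid and the y axis of base, either way round below 0.17 rad and contact force between loose_stick and the fingers below 0.05 N and linear speed of loose_stick below 0.02 m/s), for 0.2 s.
2. the upper board rests squarely and level on both sticks, let go (x of loose_stick_mid in the frame of base between 0.053 and 0.112 m and y of loose_stick_mid in the frame of base between -0.025 and 0.025 m and z of loose_stick_mid in the frame of base between 0.024 and 0.03 m and angle between the y axis of each of loose_stick_mid, laid_stick_mid and the y axis of base, either way round below 0.17 rad and x of laid_stick_mid in the frame of base between -0.112 and -0.053 m and y of laid_stick_mid in the frame of base between -0.025 and 0.025 m and z of laid_stick_mid in the frame of base between 0.024 and 0.03 m and x of upper_grip in the frame of base between -0.025 and 0.025 m and y of upper_grip in the frame of base between -0.025 and 0.025 m and z of upper_grip in the frame of base between 0.066 and 0.072 m and angle between the x axis of upper_grip and the x axis of base, either way round below 0.12 rad and angle between upper_grip's own z axis and vertical below 0.04 rad and contact force between upper and the fingers below 0.05 N and linear speed of upper below 0.02 m/s), for 0.2 s.
3. the green key is pressed with the fingers at 6 N or more for 0.15 s (contact force between key_start and the fingers above 6 N), for 0.15 s.
At the end, for the whole second after the job is handed in: Both sticks lie flat and square (10 deg) across the lower board, one at each end (centre 53 to 112 mm from its middle, within 25 mm of its centre line); the upper board rests on them, level and still, within 25 mm and 7 deg of squarely over the lower one; nothing is held or pressed (all of step 2 and contact force between loose_stick and the fingers below 0.05 N and contact force between key_start and anything else below 0.5 N); the robot touches nothing.
It fails at once if a wet brush handle on the lower board is touched (contact force between wet and anything else above 0.3 N).
It fails at once if the grey or red key is pressed (contact force between any of key_time, key_stop and anything else above 2 N).
It fails at once if the green key is forced with more than 30 N (contact force between key_start and anything else above 30 N).
It fails at once if the upper board or the loose stick is dropped (falls freely more than about 10 mm) ((contact force between upper and anything else below 0.02 N and linear speed of upper above 0.45 m/s) or (contact force between loose_stick and anything else below 0.02 N and linear speed of loose_stick above 0.45 m/s)).
It fails at once if the scissors, comb, lacquer jar or cup are moved more than 30 mm (distance of any of scissors, comb, lacquer, glue_cup from where it was at the start of the episode above 0.03 m).
It also fails if it takes over 64 s, if anything falls off the work surface, if the arm or the gripper's body presses on something with over 40 N, if the wrist force passes 120 N, or if a joint passes its speed limit or range.

### The arm

A 7-joint arm with a two-finger parallel gripper is mounted at the origin on the work surface. World frame = base frame: x ahead of the robot, y to its left, z up, the work surface at z = 0. Lengths are in m, angles in rad, forces in N, time in s.
With the tool pointing down it reaches from about 0.425 to 0.975 m from the base axis. Payload 16.7 kg.
Tool frame: the origin (TCP) lies at the very end of the fingers, on their centre line; the grasp point (between the pads) lies 19 mm behind it; z points along the fingers, y is the direction in which the jaws open and shut (so a half turn about z gives the same grasp; the last joint's range is limited). The gripper opens to 85 mm and grips with 20 to 120 N. Pads are 22 mm wide; open, the fingers measure 114 mm over their backs; the gripper's body (76 mm by 85 mm) begins 54 mm behind the grasp point. The pads swing forward as they close: fully open they stand 13 mm farther back than shut.
Start: joints at [-1.47, 0.426, 0.074, 1.606, -0.034, 1.111, -0.067], TCP at [0.168, 0.654, 0.231] pointing down, gripper open.
Joint ranges: [-2.85, 2.85], [-0.5, 2.14], [-1.23, 1.37], [0.21, 2.46], [-1.02, 4.16], [0.16, 2.05], [-2.73, 2.73]. Speed limits (rad/s): [1.89, 1.89, 2.39, 2.39, 3.01, 3.01, 3.01].

### API

Orientations are given as a unit quaternion [w, x, y, z].
In Python, from plant import sensors, imaging, order gives the robot as it stands.
- The arm moves only by the tool carry_out, never from a script. Its argument "increments" is a list of rows, each an object of numbers: "x", "y", "z": the shift along the world's x, y, z in m; "twist": the turn about the world's z in units of 5 degrees (1.0 is 5 degrees). A call has 1 to 12 rows; each row shifts and turns the pose as measured when the row begins; what a row does not reach is not made up. A row lasts 1/10 s, in which the tool goes at most 50 mm and 8.59 degrees, less where a joint would pass 70% of its speed; a pose out of reach is approached as far as the arm can. A call is refused whole if a number of a shift passes 0.05 or a number of a turn 1, either way. A call with a gripper value outside its range is refused whole. "jaw" is the opening in per cent of the stroke, from 0 (shut) to 100 (fully open), set as the call begins (left out, the last holds). The fingers move at their own pace and stop on an object; "force" is the grip in N (left out, the last holds). Time passes only in rows, so rows that do not move let the fingers close. It gives the time, the measured TCP pose, the force and the opening at its end, in the units of the state.
- sensors.state(): the state, without advancing time (a new reading comes with each control period).
- imaging.snapshot(name): name is "side" or "top" or "wrist"; returns a dict with "img" (480x640x3 uint8, red, green, blue), "vertical_fov" (degrees; the focal length in pixels is half the picture's height over the tangent of half this angle, whatever the lens; pixels are square), "cx", "cy" (the principal point, pixels), "dist" ([k1, k2, p1, p2, k3] as OpenCV has them; the pictures are not rectified), "extrinsics" (4x4, takes a point from world to camera coordinates). Camera axes: x right, y down, z forward; pixel columns grow to the right and rows downward; lengths in m; the calibration is good to about 2 mm. A picture is of the moment at which its call begins. There is no depth.
- order.finish_job(): hands the job in, once; it reports no verdict.
The state is a dict: "time_s": time; "joints": joint angles; "joint_velocities": joint speeds; "tau": joint torques, N m; "tool_pos": TCP position; "tool_rot": TCP orientation; "contact_force": force on the tool from outside, world axes, zero at the start; "torque": the same for the moment, N m; "width": finger opening in m.
Only numpy, scipy, OpenCV 4.12 (cv2) and the standard library are available. Lean on these libraries where they do the work, as an engineer would, in place of code of your own. Each camera call takes 0.05 s, during which the arm holds its last target.

## Working session

There is one attempt and no reset: what is moved stays moved. The work goes in short steps, Python scripts to look and compute and a tool call to move; the robot and the scene stay as the last step left them, time stands still between calls to the robot, and variables do not carry over. Pictures are saved under pics/ and viewed, and the job is handed in when it is done.

Besides the shell and the picture viewer there is one more tool, called as name(argument=value, ...) on one line, values as JSON. carry_out: Moves the arm, as the interface text tells. Its arguments: {"type":"object","properties":{"increments":{"type":"array","items":{"type":"object","properties":{"x":{"type":"number"},"y":{"type":"number"},"z":{"type":"number"},"twist":{"type":"number"}}}},"jaw":{"type":"number"},"force":{"type":"number"}},"required":["increments"]}

```bash
ls; mkdir -p pics; cat > h.py <<'E'
import numpy as np, cv2
from plant import sensors, imaging, order
def snap(n,f=None):
    s=imaging.snapshot(n)
    if f: cv2.imwrite('pics/'+f,s['img'][:,:,::-1])
    return s
def KD(s):
    f=240/np.tan(np.radians(s['vertical_fov'])/2)
    return np.array([[f,0,s['cx']],[0,f,s['cy']],[0,0,1.]]),np.array(s['dist'],float)
def ray(s,uv):
    K,D=KD(s);uv=np.array(uv,float).reshape(-1,1,2)
    p=cv2.undistortPoints(uv,K,D).reshape(-1,2)
    E=np.array(s['extrinsics']);R=E[:3,:3];t=E[:3,3]
    d=np.c_[p,np.ones(len(p))]@R
    return -R.T@t,d/np.linalg.norm(d,axis=1)[:,None]
def onplane(s,uv,z):
    c,d=ray(s,uv);return c+d*((z-c[2])/d[:,2])[:,None]
def proj(s,P):
    K,D=KD(s);E=np.array(s['extrinsics'])
    r,_=cv2.Rodrigues(E[:3,:3]);return cv2.projectPoints(np.array(P,float).reshape(-1,1,3),r,E[:3,3],K,D)[0].reshape(-1,2)
def tri(obs):
    A=np.zeros((3,3));b=np.zeros(3);L=[]
    for s,uv in obs:
        c,d=ray(s,uv);d=d[0];M=np.eye(3)-np.outer(d,d);A+=M;b+=M@c;L.append((c,d))
    X=np.linalg.solve(A,b)
    return X,[np.linalg.norm((np.eye(3)-np.outer(d,d))@(X-c)) for c,d in L]
E
python3 - <<'E'
from h import *
for n in('side','top','wrist'):
    s=snap(n,n+'0.png');E=np.array(s['extrinsics']);print(n,s['vertical_fov'],s['cx'],s['cy'],s['dist'],-E[:3,:3].T@E[:3,3],E[2,:3])
print(sensors.state())
E
```

```text
pics
side 57.12821553758845 321.11631716875956 237.152354028384 [-0.05733326  0.          0.          0.          0.        ] [ 0.24958375 -0.68946574  0.66653318] [ 0.2109566   0.7411201  -0.63736827]
top 53.86375988919214 329.3004908231182 239.45307565161406 [-0.11751143  0.          0.          0.          0.        ] [ 0.32219947 -0.0250921   1.06933778] [ 0.10568699 -0.02051993 -0.99418771]
wrist 69.27338834015987 317.46303916016353 233.88985007975634 [-0.05497478  0.          0.          0.          0.        ] [0.09759711 0.67216013 0.37243445] [ 0.27893604 -0.07047042 -0.95772053]
{'time_s': 0.15, 'joints': array([-1.46952865,  0.42661552,  0.07386639,  1.60642604, -0.03409213,
        1.11080287, -0.06707902]), 'joint_velocities': array([-0.00189155, -0.00352613,  0.00061694, -0.00241628,  0.00022346,
       -0.00056349, -0.00093859]), 'tau': array([ 5.78327003e-03, -9.50305867e+01,  3.76440346e+00, -4.63769495e+01,
        1.94146583e-02,  7.61303032e-03, -1.26231714e-05]), 'tool_pos': array([0.16745361, 0.653588  , 0.23076863]), 'tool_rot': array([-2.38979952e-05,  1.25063371e-01,  9.92148632e-01, -4.95606228e-04]), 'contact_force': array([ 0.57260887, -0.62162742, -0.44256805]), 'torque': array([0.02578216, 0.0234905 , 0.01727889]), 'width': 0.08553796869757463}
```

View pics/side0.png

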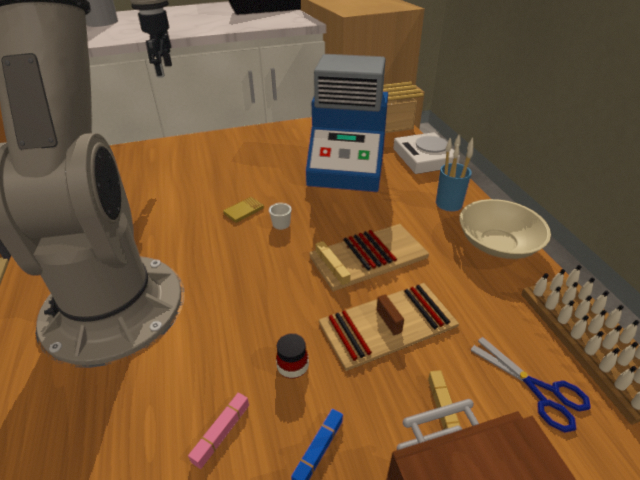

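View pics/top0.png

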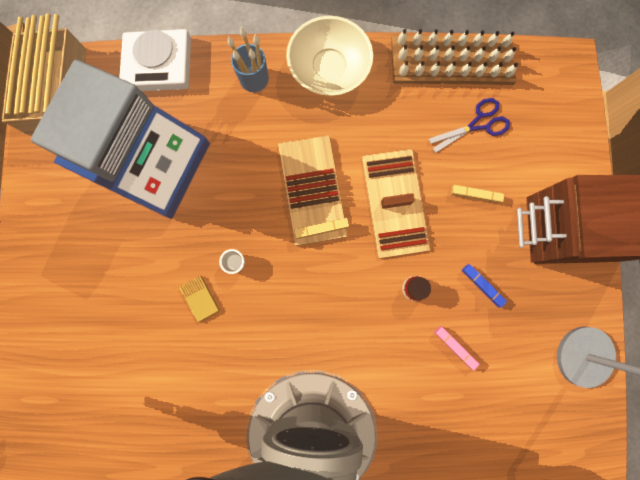

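View pics/wrist0.png

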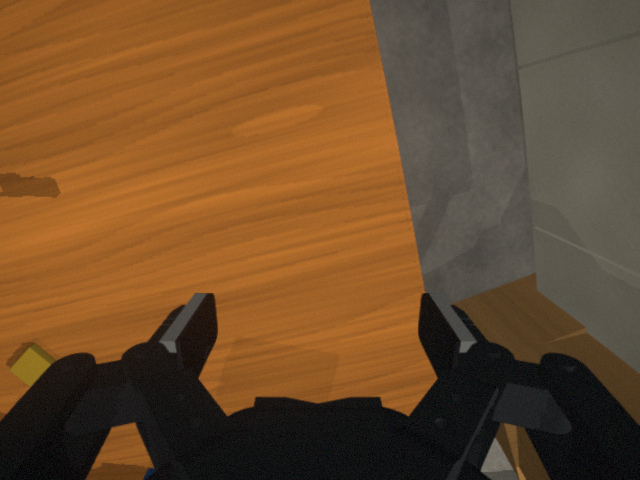

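```bash
python3 - <<'E'
import cv2
t=cv2.imread('pics/top0.png');s=cv2.imread('pics/side0.png')
cv2.imwrite('pics/t1.png',cv2.resize(t[125:265,260:520],None,fx=3,fy=3,interpolation=cv2.INTER_CUBIC))
cv2.imwrite('pics/s1.png',cv2.resize(s[220:430,300:520],None,fx=2.8,fy=2.8,interpolation=cv2.INTER_CUBIC))
cv2.imwrite('pics/t2.png',cv2.resize(t[50:225,25:220],None,fx=3.4,fy=3.4,interpolation=cv2.INTER_CUBIC))
cv2.imwrite('pics/s2.png',cv2.resize(s[45:195,285:415],None,fx=4,fy=4,interpolation=cv2.INTER_CUBIC))
E
```

```text
(no output)
```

View pics/t1.png

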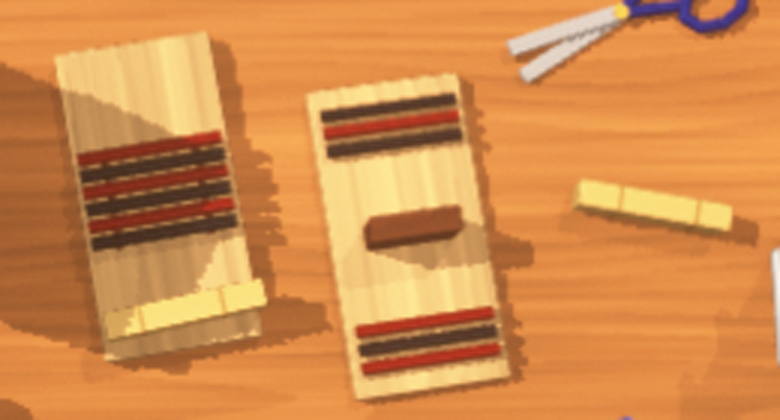

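View pics/s1.png

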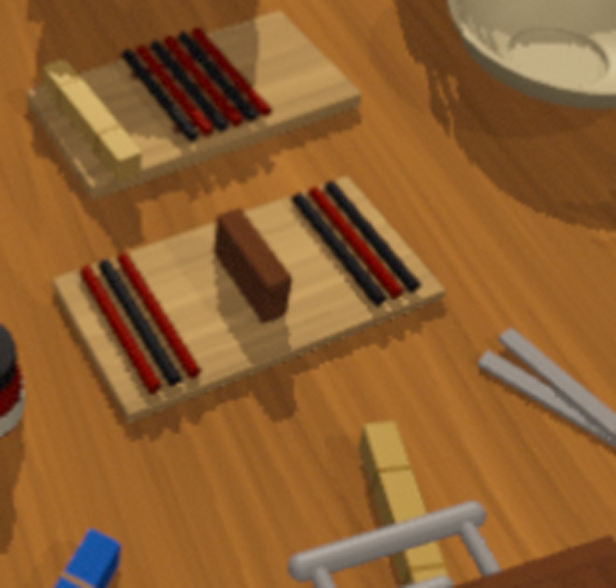

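View pics/t2.png

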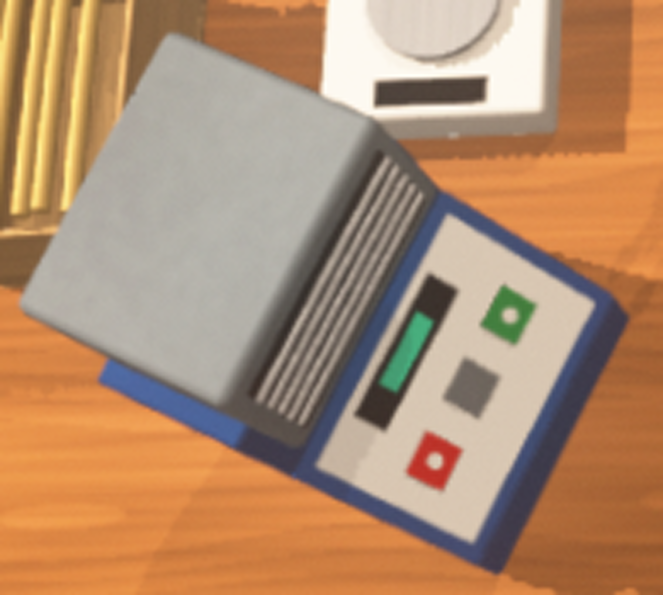

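View pics/s2.png

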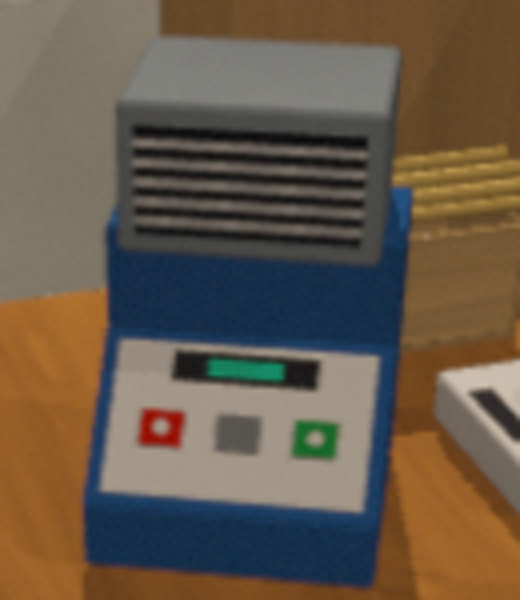

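```bash
cat > m1.py <<'E'
from h import *
T=snap('top');S=snap('side')
def tf(p): return (260+p[0]/3,125+p[1]/3)
def sf(p): return (300+p[0]/2.8,220+p[1]/2.8)
prs={'lo+x+y':((57,57),(283,12)),'lo+x-y':((208,33),(360,95)),
'up+x+y':((307,93),(350,178)),'up+x-y':((457,73),(443,292)),'up-x-y':((510,376),(130,408)),'up-x+y':((357,397),(55,285)),
'st_far1':((577,180),(363,425)),'st_far2':((575,203),(397,424)),
'grip tl':((366,217),(217,213)),'grip tr':((460,206),(270,275)),'grip':None}
for k,v in prs.items():
    if v: X,e=tri([(T,tf(v[0])),(S,sf(v[1]))]);print(k,X.round(4),np.round(e,4))
def cent(s,m,box):
    x0,y0,x1,y1=box;M=np.zeros(m.shape,np.uint8);M[y0:y1,x0:x1]=m[y0:y1,x0:x1]
    n,l,st,c=cv2.connectedComponentsWithStats(M,connectivity=8)
    i=1+np.argmax(st[1:,4]);cn=cv2.findContours((l==i).astype(np.uint8),0,2)[0][0]
    return cv2.minAreaRect(cn),st[i,4]
def masks(s):
    h=cv2.cvtColor(s['img'],cv2.COLOR_RGB2HSV).astype(int);H,Sa,V=h[...,0],h[...,1],h[...,2]
    return dict(green=((H>50)&(H<75)&(Sa>100)),red=((H<6)|(H>174))&(Sa>150)&(V>120),grey=(Sa<60)&(V<130)&(V>60))
mt,ms=masks(T),masks(S)
K={}
for n,bt,bs in (('green',(160,125,190,160),(350,140,380,165)),('red',(140,170,165,200),(315,143,335,160)),('grey',(150,148,180,180),(335,143,355,163))):
    a=cent(T,mt[n].astype(np.uint8),bt);b=cent(S,ms[n].astype(np.uint8),bs)
    X,e=tri([(T,a[0][0]),(S,b[0][0])]);K[n]=X;print(n,a,b,X.round(4),np.round(e,4))
d=K['red']-K['green'];print('row',np.linalg.norm(d),d/np.linalg.norm(d))
E
python3 m1.py
```

```text
lo+x+y [0.6621 0.0639 0.0106] [0.003 0.003]
lo+x-y [ 0.678  -0.0527  0.0106] [0.0017 0.0017]
up+x+y [ 0.6313 -0.1288  0.0045] [0.0024 0.0024]
up+x-y [ 0.6445 -0.2462  0.0052] [0.0009 0.0009]
up-x-y [ 0.4079 -0.2752  0.0119] [0.0025 0.0025]
up-x+y [ 3.942e-01 -1.596e-01  3.000e-04] [0.0014 0.0014]
st_far1 [ 0.5483 -0.331   0.0153] [0.0068 0.0068]
st_far2 [ 0.5482 -0.3348  0.0166] [0.0118 0.0118]
grip tl [ 0.517  -0.1638  0.041 ] [0.0063 0.0063]
grip tr [ 0.5237 -0.2325  0.0513] [0.0049 0.0049]
green (((174.25473022460938, 142.14151000976562), (10.878399848937988, 12.43245792388916), 29.05460548400879), np.int32(107)) (((363.0, 154.5), (7.0, 10.0), 90.0), np.int32(65)) [0.6458 0.2861 0.086 ] [0.0004 0.0004]
red (((152.1000213623047, 185.30001831054688), (11.180339813232422, 12.969194412231445), 26.56505012512207), np.int32(128)) (((324.8231201171875, 151.4154052734375), (9.922779083251953, 8.310327529907227), 7.125016689300537), np.int32(67)) [0.5521 0.332  0.0861] [0.0012 0.0012]
grey (((163.20001220703125, 163.60000610351562), (10.733125686645508, 12.521980285644531), 26.56505012512207), np.int32(138)) (((344.0, 153.5), (9.0, 10.0), 90.0), np.int32(104)) [0.5997 0.3098 0.0839] [0.001 0.001]
row 0.10434328927424932 [-0.89799798  0.43999744  0.00137143]
```

```bash
python3 - <<'E'
from m1 import *
tf=lambda p:(25+p[0]/3.4,50+p[1]/3.4)
sf=lambda p:(285+p[0]/4,45+p[1]/4)
u=np.array([.44,.898,0]);v=np.array([-.898,.44,0])
g=np.array([.6458,.2861,.0855])
print('---')
for k,a,b in (('head R bot',(437,193),(382,262)),('head L bot',(300,443),(120,247)),('head R top',(372,120),(390,105)),('head L top',(222,405),(122,108)),
 ('panel bot R',(597,303),(362,512)),('panel bot L',(472,543),(102,490)),('panel top R',(450,214),(380,355)),('panel topL',(315,465),(118,338)),
 ('front R lip',(628,317),(375,530)),('base front R',(628,320),(368,583))):
    X,e=tri([(T,tf(a)),(S,sf(b))]);print(k,X.round(3),np.round(e,4)[0],'rel key u,v,z',((X-g)@u).round(3),((X-g)@v).round(3),(X-g)[2].round(3))
E
```

```text
lo+x+y [0.6621 0.0639 0.0106] [0.003 0.003]
lo+x-y [ 0.678  -0.0527  0.0106] [0.0017 0.0017]
up+x+y [ 0.6313 -0.1288  0.0045] [0.0024 0.0024]
up+x-y [ 0.6445 -0.2462  0.0052] [0.0009 0.0009]
up-x-y [ 0.4079 -0.2752  0.0119] [0.0025 0.0025]
up-x+y [ 3.942e-01 -1.596e-01  3.000e-04] [0.0014 0.0014]
st_far1 [ 0.5483 -0.331   0.0153] [0.0068 0.0068]
st_far2 [ 0.5482 -0.3348  0.0166] [0.0118 0.0118]
grip tl [ 0.517  -0.1638  0.041 ] [0.0063 0.0063]
grip tr [ 0.5237 -0.2325  0.0513] [0.0049 0.0049]
green (((174.25473022460938, 142.14151000976562), (10.878399848937988, 12.43245792388916), 29.05460548400879), np.int32(107)) (((363.0, 154.0), (10.0, 8.0), -0.0), np.int32(66)) [0.6453 0.2855 0.0879] [0.0006 0.0006]
red (((152.1000213623047, 185.30001831054688), (11.180339813232422, 12.969194412231445), 26.56505012512207), np.int32(128)) (((324.8846740722656, 151.423095703125), (10.046813011169434, 8.310327529907227), 7.125016689300537), np.int32(69)) [0.5522 0.332  0.0861] [0.0013 0.0013]
grey (((163.20001220703125, 163.60000610351562), (10.733125686645508, 12.521980285644531), 26.565050125122
[... 194 characters left out ...]
0.293 0.202] 0.0045 rel key u,v,z 0.023 -0.033 0.116
head L bot [0.537 0.368 0.201] 0.0007 rel key u,v,z 0.025 0.134 0.115
head R top [0.684 0.292 0.302] 0.0033 rel key u,v,z 0.022 -0.031 0.217
head L top [0.538 0.37  0.29 ] 0.0028 rel key u,v,z 0.028 0.133 0.205
panel bot R [0.663 0.236 0.054] 0.0017 rel key u,v,z -0.037 -0.037 -0.031
panel bot L [0.505 0.316 0.053] 0.0025 rel key u,v,z -0.035 0.139 -0.032
panel top R [0.7   0.312 0.126] 0.0024 rel key u,v,z 0.047 -0.037 0.041
panel topL [0.541 0.392 0.125] 0.0004 rel key u,v,z 0.049 0.14 0.039
front R lip [0.658 0.215 0.053] 0.0067 rel key u,v,z -0.059 -0.042 -0.033
base front R [0.667 0.228 0.003] 0.0019 rel key u,v,z -0.043 -0.045 -0.083
```

```bash
python3 - <<'E' | sed -n '/---/,$p'
from m1 import *
print('---')
for k,a,b in (('box+x',(578,177),(525,415)),('box-x',(578,262),(393,455)),('hand',(519,199),(478,403)),('hand2',(519,246),(402,440))):
    X,e=tri([(T,a),(S,b)]);print(k,X.round(3),np.round(e,4)[0])
h=cv2.cvtColor(T['img'],cv2.COLOR_RGB2HSV).astype(int)
t=T['img'].astype(int)
m=((h[...,0]>20)&(h[...,0]<32)&(h[...,1]>90)&(h[...,2]>150)).astype(np.uint8)
r,a=cent(T,m,(440,175,515,210));print(r,a)
b=cv2.boxPoints(r);print(onplane(T,b,.024).round(4), onplane(T,r[0],.024))
m2=((t[...,0]<150)&(t[...,2]<70)).astype(np.uint8)
m2=cv2.morphologyEx(m2,cv2.MORPH_CLOSE,np.ones((7,7)))
r,a=cent(T,m2,(280,165,345,212));print('wet',r,a);b=onplane(T,cv2.boxPoints(r),.027);print(b.round(4),b.mean(0),[np.linalg.norm(b[i]-b[i-1]).round(4) for i in range(4)])
E
```

```text
---
box+x [ 0.524 -0.524  0.221] 0.0003
box-x [ 0.367 -0.517  0.212] 0.0058
hand [ 0.515 -0.45   0.124] 0.0162
hand2 [ 0.414 -0.454  0.09 ] 0.0103
((479.2960205078125, 192.87200927734375), (24.507307052612305, 6.976532936096191), 10.30484676361084) 173
[[ 0.5315 -0.3629  0.024 ]
 [ 0.5475 -0.3668  0.024 ]
 [ 0.5367 -0.4234  0.024 ]
 [ 0.5207 -0.4193  0.024 ]] [[ 0.53409411 -0.39302631  0.024     ]]
wet ((308.31622314453125, 189.53501892089844), (34.94318389892578, 56.27396011352539), 79.2156982421875) 1728
[[ 0.5754  0.0674  0.027 ]
 [ 0.5975 -0.0578  0.027 ]
 [ 0.5183 -0.0707  0.027 ]
 [ 0.4967  0.0533  0.027 ]] [ 0.54693589 -0.0019381   0.027     ] [np.float64(0.0799), np.float64(0.1271), np.float64(0.0803), np.float64(0.1259)]
```

carry_out(increments=[{"z": 0.05,"twist": -1},{"z": 0.05,"twist": -1},{"z": 0.05,"twist": -1},{"z": 0.04,"x": 0.02,"y": -0.02,"twist": -1},{"x": 0.02,"y": -0.045,"twist": -1},{"x": 0.02,"y": -0.045,"twist": -1},{"x": 0.02,"y": -0.045,"twist": -1},{"x": 0.02,"y": -0.045,"twist": -1}])

```text
invalid input
```

carry_out(increments=[{"x": 0,"y": 0,"z": 0.05,"twist": -1},{"x": 0,"y": 0,"z": 0.05,"twist": -1},{"x": 0,"y": 0,"z": 0.05,"twist": -1},{"x": 0.02,"y": -0.02,"z": 0.04,"twist": -1},{"x": 0.02,"y": -0.045,"z": 0,"twist": -1},{"x": 0.02,"y": -0.045,"z": 0,"twist": -1}])

```text
time_s: 1.05
tool_pos: [0.224, 0.543, 0.4241]
tool_rot: [-0.002, 0.382, 0.924, -0.002]
contact_force: [0.7, -0.5, 0.6]
width: 0.0854
```

carry_out(increments=[{"x": 0.025,"y": -0.04,"z": 0,"twist": -1},{"x": 0.025,"y": -0.04,"z": 0,"twist": -1},{"x": 0.025,"y": -0.04,"z": 0,"twist": -1},{"x": 0.025,"y": -0.04,"z": 0,"twist": -1},{"x": 0.025,"y": -0.04,"z": 0,"twist": -1},{"x": 0.025,"y": -0.04,"z": 0,"twist": -1},{"x": 0.025,"y": -0.04,"z": 0,"twist": -1},{"x": 0.025,"y": -0.04,"z": 0,"twist": -1},{"x": 0.02,"y": -0.04,"z": 0,"twist": -1},{"x": 0.01,"y": -0.045,"z": 0,"twist": 0},{"x": 0,"y": -0.045,"z": 0,"twist": 0}])

```text
time_s: 2.15
tool_pos: [0.4611, 0.0717, 0.4269]
tool_rot: [-0.004, 0.72, 0.694, 0.003]
contact_force: [0.4, 0.7, 0.2]
width: 0.0855
```

```bash
python3 - <<'E'
from h import *
s=snap('wrist','w1.png');E=np.array(s['extrinsics']);print(-E[:3,:3].T@E[:3,3]);print(sensors.state())
E
```

```text
[0.4648499  0.14364735 0.56940946]
{'time_s': 2.2, 'joints': array([-1.01157486, -0.11947977,  0.68090924,  1.79613474,  0.06531463,
        1.43534843, -0.38642351]), 'joint_velocities': array([-0.02222418,  0.00056499, -0.03025733, -0.01837438, -0.02286959,
       -0.00542559, -0.11890271]), 'tau': array([-24.36185002,   4.40832049, -31.71304464, -54.00519848,
        -4.78258118,  -1.84596609,  -1.58636045]), 'tool_pos': array([0.46100404, 0.06376003, 0.42734306]), 'tool_rot': array([-0.00401495,  0.72236481,  0.69149058,  0.00370779]), 'contact_force': array([ 2.48218644, -9.36060953, -0.0756829 ]), 'torque': array([-0.5490243 , -0.04306048, -0.02833292]), 'width': 0.08548174253493657}
```

View pics/w1.png

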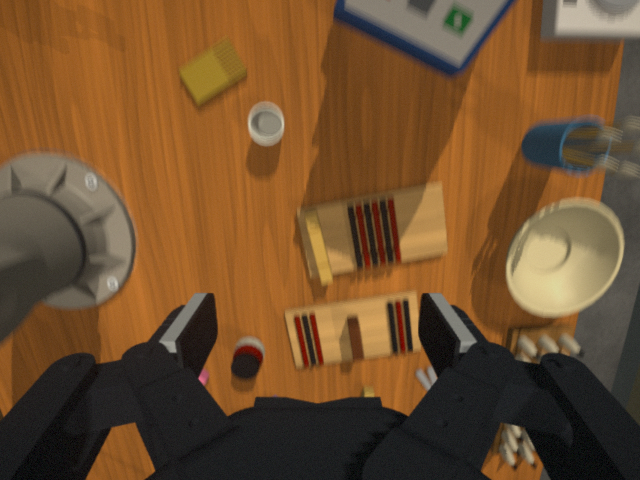

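carry_out(increments=[{"x": 0,"y": -0.05,"z": -0.01,"twist": 0},{"x": 0.01,"y": -0.05,"z": -0.01,"twist": 0},{"x": 0.01,"y": -0.05,"z": -0.01,"twist": 0},{"x": 0.01,"y": -0.03,"z": -0.01,"twist": 0},{"x": 0,"y": 0,"z": 0,"twist": 0}])

```text
time_s: 2.7
tool_pos: [0.489, -0.1115, 0.3901]
tool_rot: [-0.004, 0.723, 0.69, 0.007]
contact_force: [0.1, 0.5, -0.6]
width: 0.0852
```

```bash
python3 - <<'E'
from h import *
import pickle
s=snap('wrist','w2.png');pickle.dump(s,open('w2.pkl','wb'))
E
```

```text
(no output)
```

View pics/w2.png

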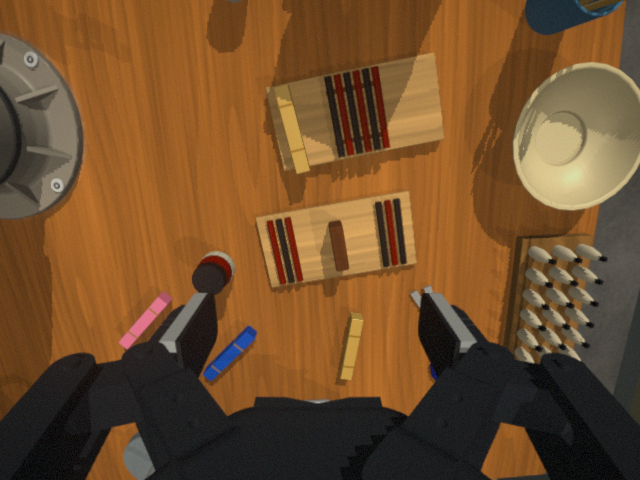

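```bash
python3 - <<'E'
import cv2
t=cv2.imread('pics/w2.png')
cv2.imwrite('pics/w2a.png',cv2.resize(t[45:185,250:455],None,fx=3.8,fy=3.8,interpolation=cv2.INTER_CUBIC))
cv2.imwrite('pics/w2b.png',cv2.resize(t[185:390,250:425],None,fx=2.9,fy=2.9,interpolation=cv2.INTER_CUBIC))
E
```

```text
(no output)
```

View pics/w2a.png

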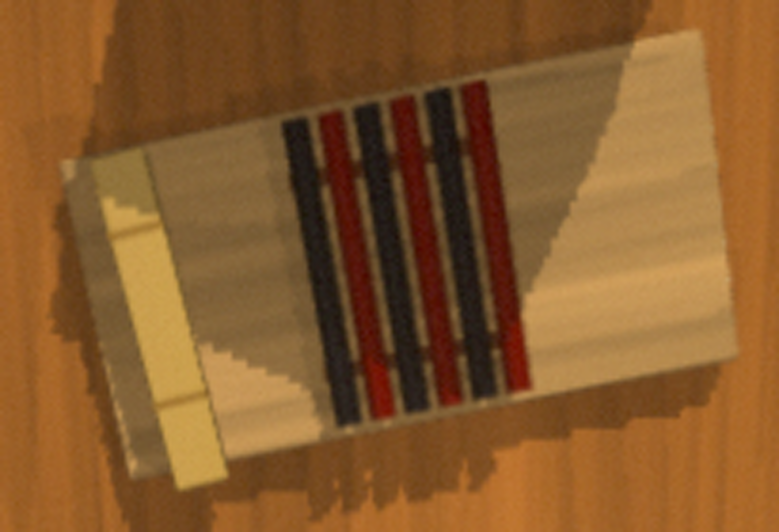

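View pics/w2b.png

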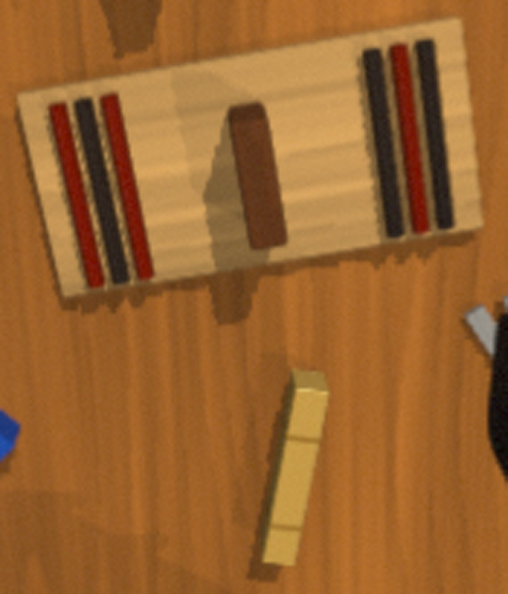

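```bash
python3 - <<'E'
from h import *
import pickle
s=pickle.load(open('w2.pkl','rb'));T=snap('top');S=snap('side')
A=lambda P:[(250+p[0]/3.8,45+p[1]/3.8) for p in P]
B=lambda P:[(250+p[0]/2.9,185+p[1]/2.9) for p in P]
def rep(n,px,z):
    P=onplane(s,px,z);print(n,P[:,:2].round(4).tolist(),'c',P.mean(0).round(4),'sides',[np.linalg.norm(P[i]-P[i-1]).round(4) for i in range(4)],
     'ang',[np.degrees(np.arctan2(*(P[i]-P[i-1])[[1,0]])).round(1) for i in range(4)])
    return P
lo=rep('lower',A([(62,160),(700,32),(737,355),(130,477)]),.015)
w=rep('wet',A([(283,122),(486,83),(530,388),(336,425)]),.0275)
l=rep('laid',A([(95,160),(147,150),(227,480),(178,490)]),.039)
u=rep('upper',B([(18,95),(460,18),(482,228),(65,296)]),.01)
g=rep('grip',B([(230,108),(265,103),(286,242),(252,248)]),.05)
k=rep('stick',B([(291,387),(328,389),(297,566),(263,560)]),.024)
# two-view heights, wrist + top
tf=lambda p:(260+p[0]/3,125+p[1]/3)
sf=lambda p:(300+p[0]/2.8,220+p[1]/2.8)
for n,a,b,c in (('lo+x+y',A([(700,32)])[0],tf((57,57)),sf((283,12))),('lo+x-y',A([(737,355)])[0],tf((208,33)),sf((360,95))),
 ('up+x-y',B([(482,228)])[0],tf((457,73)),sf((443,292))),('grip+y',B([(248,106)])[0],tf((367,220)),sf((230,211))),('grip-y',B([(269,245)])[0],tf((460,211)),sf((282,285))),
 ('stick +x+y',B([(328,389)])[0],tf((580,180)),sf((396,423))),('stick -x+y',B([(291,387)])[0],tf((577,200)),sf((364,425)))):
    for o,q in(('side',[(s,a),(S,c)]),('top',[(s,a),(T,b)])):
        X,e=tri(q);print(n,o,X.round(4),e[0].round(4))
E
```

```text
lower [[0.427, 0.0305], [0.6614, 0.065], [0.6791, -0.0503], [0.444, -0.0864]] c [ 0.5529 -0.0103  0.015 ] sides [np.float64(0.1181), np.float64(0.237), np.float64(0.1166), np.float64(0.2379)] ang [np.float64(98.3), np.float64(8.4), np.float64(-81.3), np.float64(-171.3)]
wet [[0.5083, 0.0377], [0.5809, 0.0479], [0.5968, -0.0592], [0.5238, -0.0696]] c [ 0.5524 -0.0108  0.0275] sides [np.float64(0.1085), np.float64(0.0733), np.float64(0.1082), np.float64(0.0738)] ang [np.float64(98.2), np.float64(7.9), np.float64(-81.6), np.float64(-171.8)]
laid [[0.4416, 0.0266], [0.46, 0.029], [0.4821, -0.0871], [0.4637, -0.0899]] c [ 0.4618 -0.0304  0.039 ] sides [np.float64(0.1186), np.float64(0.0186), np.float64(0.1182), np.float64(0.0186)] ang [np.float64(100.8), np.float64(7.4), np.float64(-79.2), np.float64(-171.3)]
upper [[0.3951, -0.1568], [0.63, -0.1265], [0.6452, -0.2445], [0.4106, -0.274]] c [ 0.5203 -0.2004  0.01  ] sides [np.float64(0.1182), np.float64(0.2368), np.float64(0.119), np.float64(0.2364)] ang [np.float64(97.5), np.float64(7.4), np.float64(-82.7), np.float64(-172.8)]
grip [[0.50
[... 471 characters left out ...]
oat64(80.8), np.float64(-6.5), np.float64(-99.3), np.float64(165.0)]
lo+x+y side [0.6648 0.0658 0.0092] 0.0015
lo+x+y top [0.6577 0.0638 0.0207] 0.0018
lo+x-y side [ 0.6815 -0.0504  0.0083] 0.0001
lo+x-y top [ 0.6151 -0.0472  0.1932] 0.0003
up+x-y side [ 0.6461 -0.2462  0.0051] 0.0005
up+x-y top [ 0.6449 -0.2459  0.0058] 0.0015
grip+y side [ 0.5181 -0.1624  0.0392] 0.0023
grip+y top [ 0.5176 -0.1623  0.0478] 0.0034
grip-y side [ 0.5252 -0.2358  0.0431] 0.001
grip-y top [ 0.5246 -0.2337  0.0488] 0.0008
stick +x+y side [ 0.5586 -0.3362  0.0178] 0.0011
stick +x+y top [ 0.5563 -0.336   0.016 ] 0.0015
stick -x+y side [ 0.5378 -0.3328  0.02  ] 0.0017
stick -x+y top [ 0.5363 -0.3287  0.0267] 0.0008
```

carry_out(increments=[{"x": 0.006,"y": -0.034,"z": -0.03,"twist": -0.5},{"x": 0.006,"y": -0.034,"z": -0.03,"twist": -0.5},{"x": 0.006,"y": -0.034,"z": -0.03,"twist": -0.3},{"x": 0.006,"y": -0.034,"z": -0.03,"twist": 0},{"x": 0.006,"y": -0.034,"z": -0.03,"twist": 0},{"x": 0.006,"y": -0.034,"z": -0.03,"twist": 0},{"x": 0.006,"y": -0.034,"z": -0.03,"twist": 0},{"x": 0.006,"y": -0.03,"z": -0.03,"twist": 0},{"x": 0,"y": 0,"z": 0,"twist": 0}])

```text
time_s: 3.75
tool_pos: [0.5465, -0.3659, 0.1389]
tool_rot: [-0.008, 0.751, 0.66, 0.015]
contact_force: [-1.9, 0.8, -0.6]
width: 0.085
```

```bash
python3 - <<'E'
from h import *
s=snap('wrist','w3.png');print(sensors.state()['tool_pos'],sensors.state()['tool_rot'],sensors.state()['joints'].round(2))
snap('side','s3.png')
E
```

```text
[ 0.5472922  -0.36449513  0.1405932 ] [-0.00797792  0.75059052  0.66053473  0.0156232 ] [-0.07  0.64  0.84  1.76 -0.59  1.02  0.87]
```

View pics/w3.png

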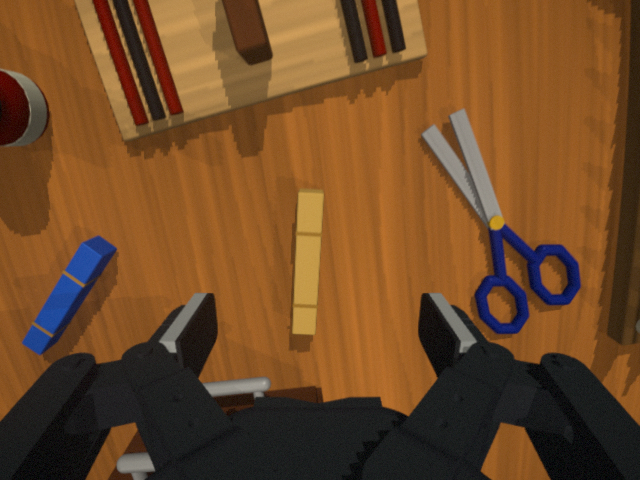

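View pics/s3.png

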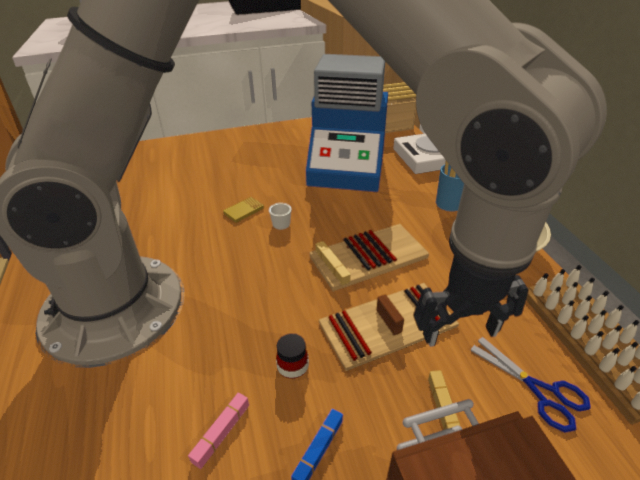

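```bash
cat >> h.py <<'E'
from scipy.spatial.transform import Rotation as Ro
def pose():
    st=sensors.state();q=st['tool_rot'];R=Ro.from_quat([q[1],q[2],q[3],q[0]]).as_matrix()
    y=R[:,1];a=np.degrees(np.arctan2(y[1],y[0]));a=(a+90)%180-90
    print('t',round(st['time_s'],2),'tcp',st['tool_pos'].round(4),'jaw',round(a,2),'z',R[:,2].round(4),'F',st['contact_force'].round(2),'w',round(st['width'],4))
    return st,R
E
python3 - <<'E'
from h import *
s=snap('wrist');pose()
P=onplane(s,[(299,190),(323,191),(315,333),(292,333)],.024);print(P.round(4),P.mean(0))
# handle heights: wrist vs side
S=snap('side')
X,e=tri([(s,(268,386)),(S,(478,403))]);print('handle end',X,e)
E
```

```text
t 3.9 tcp [ 0.5484 -0.3634  0.1433] jaw -7.21 z [ 0.0162  0.0318 -0.9994] F [ 0.66  1.22 -0.48] w 0.0853
[[ 0.5408 -0.3281  0.024 ]
 [ 0.5587 -0.3311  0.024 ]
 [ 0.5373 -0.4497  0.024 ]
 [ 0.5179 -0.4472  0.024 ]] [ 0.53865527 -0.38903115  0.024     ]
handle end [ 0.52385595 -0.44093936  0.11167048] [np.float64(0.016221832228255264), np.float64(0.016221832228255278)]
```

carry_out(increments=[{"x": -0.004,"y": -0.007,"z": -0.02,"twist": -0.3},{"x": -0.004,"y": -0.008,"z": -0.02,"twist": -0.3},{"x": 0,"y": 0,"z": -0.02,"twist": 0},{"x": 0,"y": 0,"z": -0.02,"twist": 0},{"x": 0,"y": 0,"z": -0.02,"twist": 0},{"x": 0,"y": 0,"z": 0,"twist": 0},{"x": 0,"y": 0,"z": 0,"twist": 0}])

```text
time_s: 4.65
tool_pos: [0.5434, -0.3736, 0.0417]
tool_rot: [-0.004, 0.767, 0.642, 0.02]
contact_force: [0.0, -0.3, 0.2]
width: 0.0853
```

```bash
python3 - <<'E'
from h import *
pose()
E
```

```text
t 4.65 tcp [ 0.5434 -0.3736  0.0417] jaw -10.18 z [ 0.026   0.0315 -0.9992] F [ 0.02 -0.33  0.16] w 0.0853
```

carry_out(increments=[{"x": -0.003,"y": -0.002,"z": -0.015,"twist": 0},{"x": 0,"y": -0.002,"z": -0.012,"twist": 0},{"x": 0,"y": 0,"z": -0.008,"twist": 0},{"x": 0,"y": 0,"z": 0,"twist": 0},{"x": 0,"y": 0,"z": 0,"twist": 0}])

```text
time_s: 5.15
tool_pos: [0.541, -0.3783, 0.0058]
tool_rot: [-0.003, 0.767, 0.642, 0.021]
contact_force: [-0.5, -0.7, -0.1]
width: 0.0853
```

```bash
python3 - <<'E'
from h import *
pose();snap('wrist','w4.png')
E
```

```text
t 5.15 tcp [ 0.541  -0.3783  0.0058] jaw -10.19 z [ 0.0284  0.0304 -0.9991] F [-0.52 -0.73 -0.09] w 0.0853
```

View pics/w4.png

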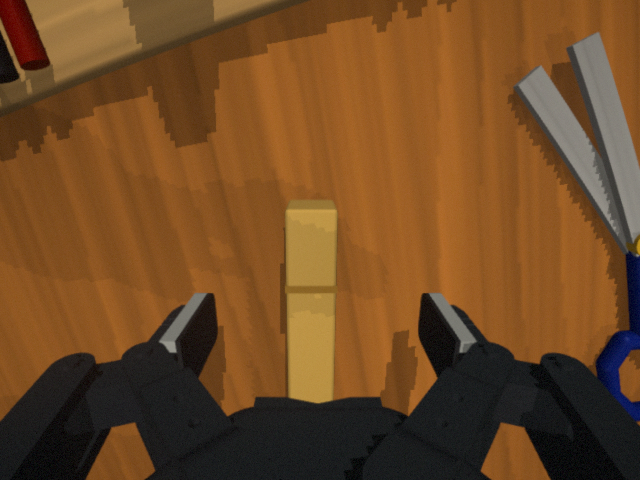

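Stick centred and aligned between the jaws (columns 287–336 vs jaws 215–420). Close gently.

carry_out(increments=[{"x": 0,"y": 0,"z": 0,"twist": 0},{"x": 0,"y": 0,"z": 0,"twist": 0},{"x": 0,"y": 0,"z": 0,"twist": 0},{"x": 0,"y": 0,"z": 0,"twist": 0},{"x": 0,"y": 0,"z": 0,"twist": 0},{"x": 0,"y": 0,"z": 0,"twist": 0},{"x": 0,"y": 0,"z": 0,"twist": 0}], jaw=0, force=30)

```text
time_s: 5.9
tool_pos: [0.5419, -0.3786, 0.0074]
tool_rot: [-0.002, 0.767, 0.642, 0.021]
contact_force: [-0.7, -0.3, -1.1]
width: 0.0194
```

```bash
python3 - <<'E'
from h import *
pose()
E
```

```text
t 5.9 tcp [ 0.5419 -0.3786  0.0074] jaw -10.17 z [ 0.0304  0.0295 -0.9991] F [-0.71 -0.28 -1.11] w 0.0194
```

carry_out(increments=[{"x": 0,"y": 0,"z": 0.01,"twist": 0},{"x": 0,"y": 0.005,"z": 0.015,"twist": 0},{"x": 0,"y": 0.025,"z": 0.01,"twist": 0},{"x": 0,"y": 0.03,"z": 0.02,"twist": 0},{"x": 0,"y": 0.03,"z": 0.03,"twist": 0.5},{"x": 0.01,"y": 0.03,"z": 0.03,"twist": 0.5},{"x": 0.01,"y": 0.03,"z": 0.03,"twist": 0.5},{"x": 0.01,"y": 0.03,"z": 0,"twist": 0.5},{"x": 0.01,"y": 0.03,"z": 0,"twist": 0.5},{"x": 0.01,"y": 0.03,"z": 0,"twist": 0.5},{"x": 0.01,"y": 0.03,"z": 0,"twist": 0.5}])

```text
time_s: 7.0
tool_pos: [0.5998, -0.1015, 0.1698]
tool_rot: [-0.003, 0.66, 0.751, 0.024]
contact_force: [0.0, -0.2, -1.2]
width: 0.0192
```

```bash
python3 - <<'E'
from h import *
pose()
E
```

```text
t 7.0 tcp [ 0.5998 -0.1015  0.1698] jaw 7.4 z [ 0.0271  0.0391 -0.9989] F [ 0.03 -0.21 -1.16] w 0.0192
```

carry_out(increments=[{"x": 0.01,"y": 0.025,"z": -0.015,"twist": 0.1},{"x": 0.01,"y": 0.025,"z": -0.015,"twist": 0.1},{"x": 0.01,"y": 0.025,"z": -0.015,"twist": 0},{"x": 0.01,"y": 0.025,"z": -0.015,"twist": 0},{"x": 0.0045,"y": 0.0155,"z": -0.015,"twist": 0},{"x": 0,"y": 0,"z": 0,"twist": 0},{"x": 0,"y": 0,"z": 0,"twist": 0},{"x": 0,"y": 0,"z": 0,"twist": 0}])

```text
time_s: 7.8
tool_pos: [0.646, 0.0251, 0.0879]
tool_rot: [-0.004, 0.652, 0.758, 0.023]
contact_force: [-0.2, -1.2, -0.8]
width: 0.0191
```

```bash
python3 - <<'E'
from h import *
import pickle
pose();pickle.dump(snap('top','t5.png'),open('t5.pkl','wb'));snap('wrist','w5.png');snap('side','s5.png')
for n,b in (('top',(240,100,400,260)),('side',(300,180,460,300))):
    i=cv2.imread('pics/%s5.png'%n[0]);x0,y0,x1,y1=b;cv2.imwrite('pics/%s5c.png'%n[0],cv2.resize(i[y0:y1,x0:x1],None,fx=3.6,fy=3.6,interpolation=2))
E
```

```text
t 7.8 tcp [0.646  0.0251 0.0879] jaw 8.5 z [ 0.0243  0.0394 -0.9989] F [-0.16 -1.25 -0.83] w 0.0191
```

View pics/w5.png

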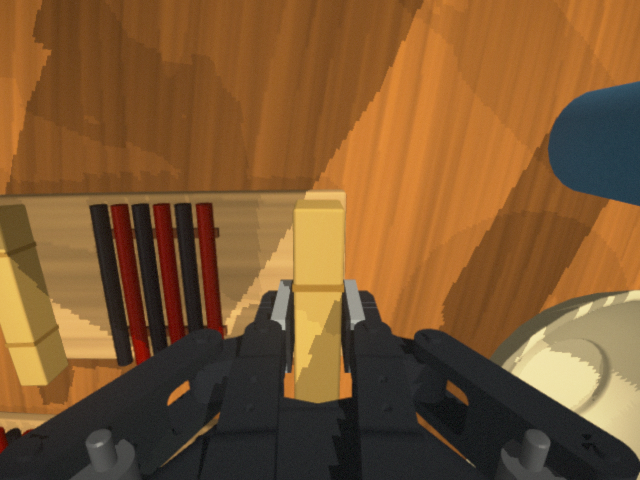

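View pics/s5c.png

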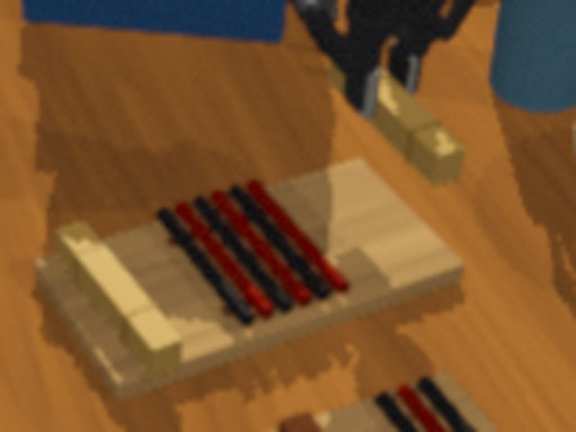

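carry_out(increments=[{"x": -0.001,"y": -0.005,"z": -0.02,"twist": 0},{"x": -0.001,"y": -0.005,"z": -0.02,"twist": 0},{"x": 0,"y": 0,"z": -0.012,"twist": 0},{"x": 0,"y": 0,"z": 0,"twist": 0},{"x": 0,"y": 0,"z": 0,"twist": 0}])

```text
time_s: 8.45
tool_pos: [0.646, 0.0121, 0.0386]
tool_rot: [-0.002, 0.654, 0.756, 0.026]
contact_force: [0.4, -0.2, -0.1]
width: 0.0193
```

```bash
python3 - <<'E'
from h import *
pose();snap('wrist','w6.png');snap('side','s6.png')
i=cv2.imread('pics/s6.png');cv2.imwrite('pics/s6c.png',cv2.resize(i[180:300,300:460],None,fx=3.6,fy=3.6,interpolation=2))
E
```

```text
t 8.45 tcp [0.646  0.0121 0.0386] jaw 8.24 z [ 0.031   0.0409 -0.9987] F [ 0.39 -0.19 -0.05] w 0.0193
```

View pics/w6.png

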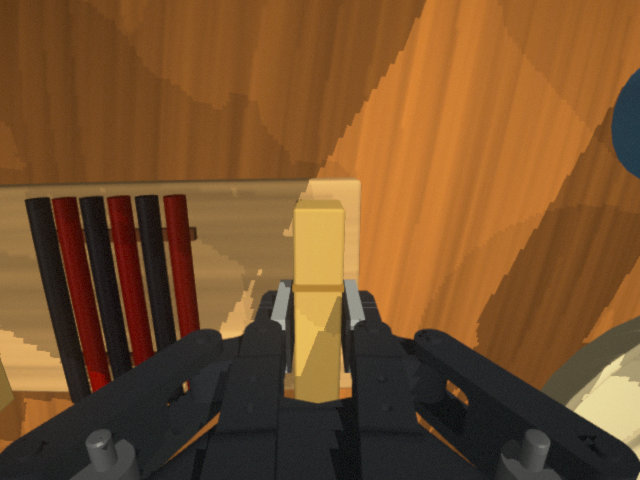

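View pics/s6c.png

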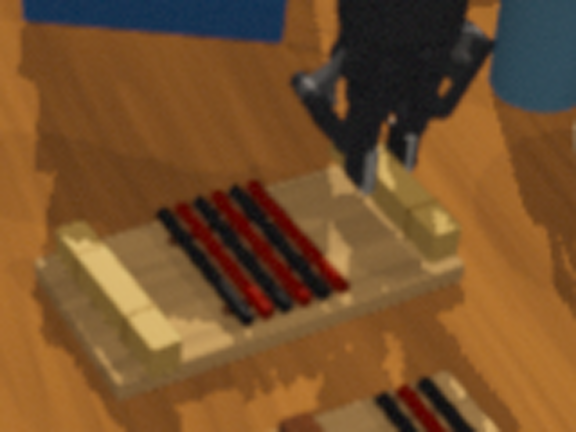

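carry_out(increments=[{"x": 0,"y": 0,"z": -0.006,"twist": 0},{"x": 0,"y": 0,"z": -0.005,"twist": 0},{"x": 0,"y": 0,"z": -0.003,"twist": 0},{"x": 0,"y": 0,"z": 0,"twist": 0},{"x": 0,"y": 0,"z": 0,"twist": 0}])

```text
time_s: 9.05
tool_pos: [0.6469, 0.0134, 0.025]
tool_rot: [-0.001, 0.653, 0.757, 0.027]
contact_force: [0.5, -0.6, -0.7]
width: 0.0189
```

carry_out(increments=[{"x": 0,"y": 0,"z": -0.002,"twist": 0},{"x": 0,"y": 0,"z": -0.001,"twist": 0},{"x": 0,"y": 0,"z": 0,"twist": 0}])

```text
time_s: 9.35
tool_pos: [0.6471, 0.0134, 0.0224]
tool_rot: [-0.001, 0.653, 0.757, 0.027]
contact_force: [-0.6, 0.4, 0.3]
width: 0.0193
```

carry_out(increments=[{"x": 0,"y": 0,"z": -0.0015,"twist": 0},{"x": 0,"y": 0,"z": -0.001,"twist": 0}])

```text
time_s: 9.55
tool_pos: [0.6473, 0.0134, 0.0222]
tool_rot: [-0.002, 0.653, 0.757, 0.028]
contact_force: [-10.7, 1.0, 22.2]
width: 0.0195
```

carry_out(increments=[{"x": 0,"y": 0,"z": 0.001,"twist": 0},{"x": 0,"y": 0,"z": 0,"twist": 0},{"x": 0,"y": 0,"z": 0,"twist": 0},{"x": 0,"y": 0,"z": 0,"twist": 0}], jaw=42)

```text
time_s: 9.95
tool_pos: [0.6475, 0.0133, 0.0236]
tool_rot: [-0.001, 0.653, 0.756, 0.028]
contact_force: [0.0, -0.9, 0.1]
width: 0.0356
```

```bash
python3 - <<'E'
from h import *
pose();snap('wrist','w7.png');snap('side','s7.png')
i=cv2.imread('pics/s7.png');cv2.imwrite('pics/s7c.png',cv2.resize(i[180:300,300:460],None,fx=3.6,fy=3.6,interpolation=2))
E
```

```text
t 9.95 tcp [0.6475 0.0133 0.0236] jaw 8.32 z [ 0.0345  0.0445 -0.9984] F [ 0.02 -0.9   0.1 ] w 0.0356
```

View pics/w7.png

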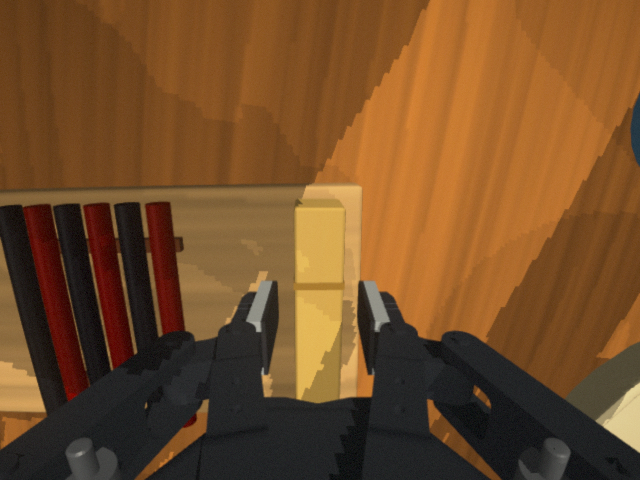

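View pics/s7c.png

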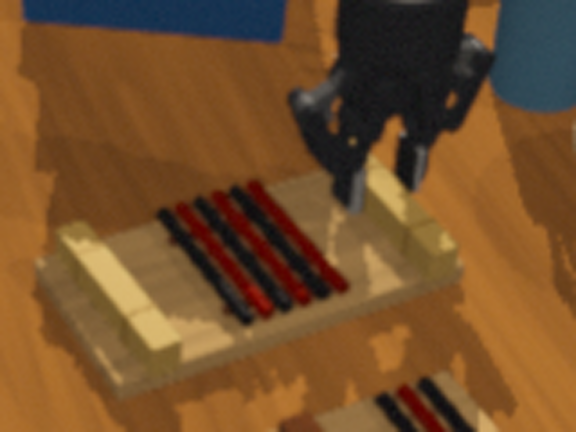

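carry_out(increments=[{"x": 0,"y": 0,"z": 0.015,"twist": 0},{"x": 0,"y": 0,"z": 0.03,"twist": 0},{"x": 0,"y": 0,"z": 0.04,"twist": 0},{"x": 0,"y": 0,"z": 0.04,"twist": 0},{"x": -0.015,"y": -0.03,"z": 0.03,"twist": 0},{"x": -0.02,"y": -0.035,"z": 0,"twist": -0.1},{"x": -0.02,"y": -0.035,"z": 0,"twist": -0.1},{"x": -0.02,"y": -0.035,"z": 0,"twist": 0},{"x": -0.02,"y": -0.035,"z": 0,"twist": 0},{"x": -0.02,"y": -0.035,"z": 0,"twist": 0},{"x": -0.01,"y": -0.02,"z": 0,"twist": 0},{"x": 0,"y": 0,"z": 0,"twist": 0}], jaw=100)

```text
time_s: 11.25
tool_pos: [0.5153, -0.2205, 0.1954]
tool_rot: [0.001, 0.661, 0.75, 0.03]
contact_force: [0.2, 0.8, -0.5]
width: 0.0852
```

```bash
python3 - <<'E'
from h import *
import pickle
pose();s=snap('wrist','w8.png');pickle.dump(s,open('w8.pkl','wb'));snap('top','t8.png')
i=cv2.imread('pics/t8.png');cv2.imwrite('pics/t8c.png',cv2.resize(i[120:260,260:440],None,fx=3.6,fy=3.6,interpolation=2))
E
```

```text
t 11.25 tcp [ 0.5153 -0.2205  0.1954] jaw 7.2 z [ 0.0418  0.044  -0.9982] F [ 0.21  0.76 -0.52] w 0.0852
```

View pics/w8.png

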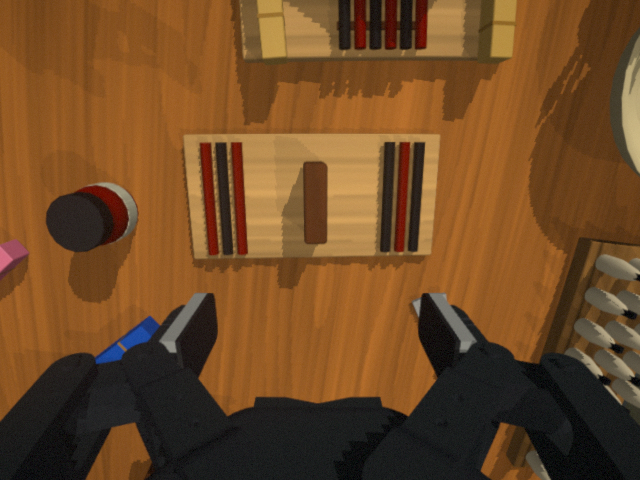

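```bash
python3 - <<'E'
from h import *
import pickle
s=pickle.load(open('w8.pkl','rb'));s2=pickle.load(open('w2.pkl','rb'))
P=onplane(s,[(304,162),(327,162),(326,243),(304,243)],.05);print(P.round(4),P.mean(0))
Q=onplane(s,[(184,134),(440,134),(432,257),(194,259)],.01);print(Q.round(4),Q.mean(0))
for a in (P,Q): d=(a[1]+a[2]-a[0]-a[3]);e=a[0]+a[1]-a[2]-a[3];print(np.degrees(np.arctan2(d[1],d[0])),np.degrees(np.arctan2(-e[0],e[1])),np.linalg.norm(d)/2,np.linalg.norm(e)/2)
B=lambda p:(250+p[0]/2.9,185+p[1]/2.9)
print(tri([(s,(315.5,162)),(s2,B((248,106)))]),tri([(s,(315,243)),(s2,B((269,245)))]))
E
```

```text
[[ 0.5057 -0.167   0.05  ]
 [ 0.5244 -0.1647  0.05  ]
 [ 0.5326 -0.2333  0.05  ]
 [ 0.5137 -0.2354  0.05  ]] [ 0.51908627 -0.20008376  0.05      ]
[[ 0.3951 -0.1568  0.01  ]
 [ 0.6297 -0.1269  0.01  ]
 [ 0.6469 -0.2469  0.01  ]
 [ 0.4092 -0.2753  0.01  ]] [ 0.52021767 -0.20145271  0.01      ]
6.748657319260443 6.771314513960924 0.01898954004668926 0.06902047910061966
7.036480618646444 7.460746497951407 0.237965034160445 0.12026556974650811
(array([ 0.51683736, -0.16722316,  0.0159543 ]), [np.float64(0.0002010863575743538), np.float64(0.00020108635757447213)]) (array([ 0.52449362, -0.23831083,  0.03588084]), [np.float64(0.00027991011750110343), np.float64(0.00027991011750110045)])
```

View pics/t8c.png

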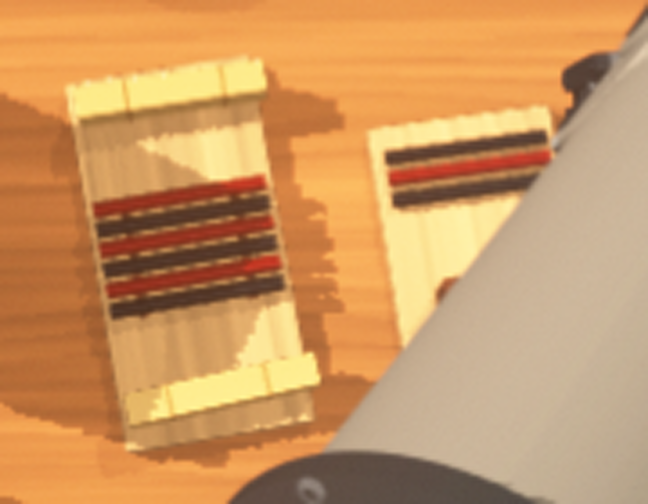

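carry_out(increments=[{"x": 0.002,"y": 0.01,"z": -0.02,"twist": 0},{"x": 0.002,"y": 0.01,"z": -0.025,"twist": 0},{"x": 0,"y": 0,"z": -0.025,"twist": 0},{"x": 0,"y": 0,"z": -0.025,"twist": 0},{"x": 0,"y": 0,"z": -0.02,"twist": 0},{"x": 0,"y": 0,"z": 0,"twist": 0},{"x": 0,"y": 0,"z": 0,"twist": 0}])

```text
time_s: 12.05
tool_pos: [0.5265, -0.1884, 0.0784]
tool_rot: [0.001, 0.655, 0.755, 0.032]
contact_force: [0.6, 0.2, 0.1]
width: 0.0853
```

```bash
python3 - <<'E'
from h import *
pose();s=snap('wrist','w9.png')
E
```

```text
t 12.05 tcp [ 0.5265 -0.1884  0.0784] jaw 8.05 z [ 0.0438  0.0476 -0.9979] F [0.56 0.18 0.05] w 0.0853
```

View pics/w9.png

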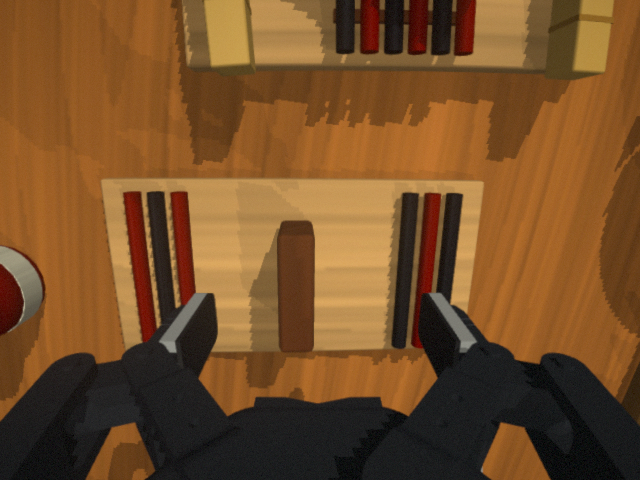

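carry_out(increments=[{"x": -0.004,"y": -0.006,"z": -0.01,"twist": -0.1},{"x": -0.003,"y": -0.006,"z": -0.015,"twist": 0},{"x": 0,"y": 0,"z": -0.015,"twist": 0},{"x": 0,"y": 0,"z": -0.01,"twist": 0},{"x": 0,"y": 0,"z": 0,"twist": 0},{"x": 0,"y": 0,"z": 0,"twist": 0}])

```text
time_s: 12.7
tool_pos: [0.5213, -0.2009, 0.0285]
tool_rot: [0.003, 0.658, 0.752, 0.034]
contact_force: [-0.1, 0.3, 0.6]
width: 0.0854
```

```bash
python3 - <<'E'
from h import *
pose();s=snap('wrist','w10.png')
E
```

```text
t 12.7 tcp [ 0.5213 -0.2009  0.0285] jaw 7.54 z [ 0.0497  0.0469 -0.9977] F [-0.11  0.33  0.59] w 0.0854
```

View pics/w10.png

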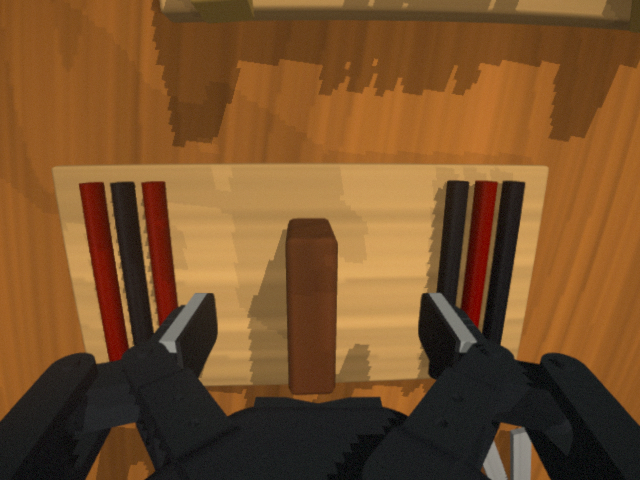

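carry_out(increments=[{"x": -0.002,"y": 0,"z": -0.008,"twist": 0},{"x": 0,"y": 0,"z": 0,"twist": 0},{"x": 0,"y": 0,"z": 0,"twist": 0},{"x": 0,"y": 0,"z": 0,"twist": 0},{"x": 0,"y": 0,"z": 0,"twist": 0},{"x": 0,"y": 0,"z": 0,"twist": 0},{"x": 0,"y": 0,"z": 0,"twist": 0}], jaw=0, force=30)

```text
time_s: 13.45
tool_pos: [0.5199, -0.2008, 0.0213]
tool_rot: [0.004, 0.658, 0.752, 0.035]
contact_force: [-0.4, 0.2, 2.8]
width: 0.0205
```

```bash
python3 - <<'E'
from h import *
pose();s=snap('wrist','w11.png')
E
```

```text
t 13.45 tcp [ 0.5199 -0.2008  0.0213] jaw 7.59 z [ 0.0514  0.0469 -0.9976] F [-0.38  0.24  2.82] w 0.0205
```

View pics/w11.png

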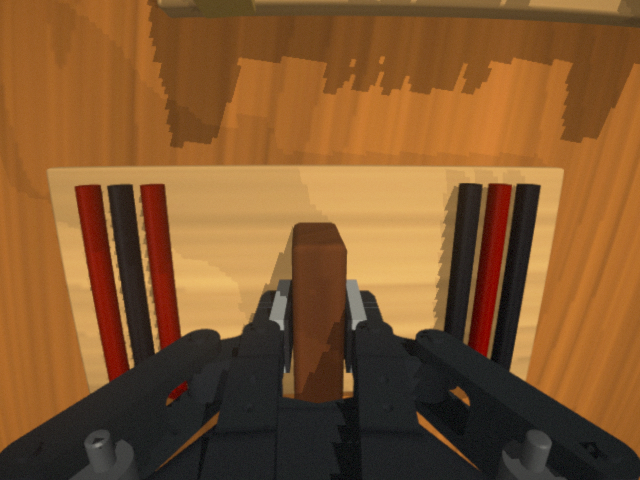

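carry_out(increments=[{"x": 0,"y": 0,"z": 0.01,"twist": 0},{"x": 0,"y": 0,"z": 0.02,"twist": 0},{"x": 0,"y": 0,"z": 0.03,"twist": 0},{"x": 0,"y": 0,"z": 0.03,"twist": 0},{"x": 0,"y": 0,"z": 0.02,"twist": 0}])

```text
time_s: 14.0
tool_pos: [0.5171, -0.2005, 0.134]
tool_rot: [0.001, 0.659, 0.752, 0.033]
contact_force: [-0.2, 0.4, -2.6]
width: 0.0196
```

```bash
python3 - <<'E'
from h import *
pose();s=snap('wrist','w12.png');snap('side','s12.png')
i=cv2.imread('pics/s12.png');cv2.imwrite('pics/s12c.png',cv2.resize(i[190:400,280:500],None,fx=2.8,fy=2.8,interpolation=2))
E
```

```text
t 14.0 tcp [ 0.5171 -0.2005  0.134 ] jaw 7.48 z [ 0.0452  0.0472 -0.9979] F [-0.21  0.42 -2.56] w 0.0196
```

View pics/s12c.png

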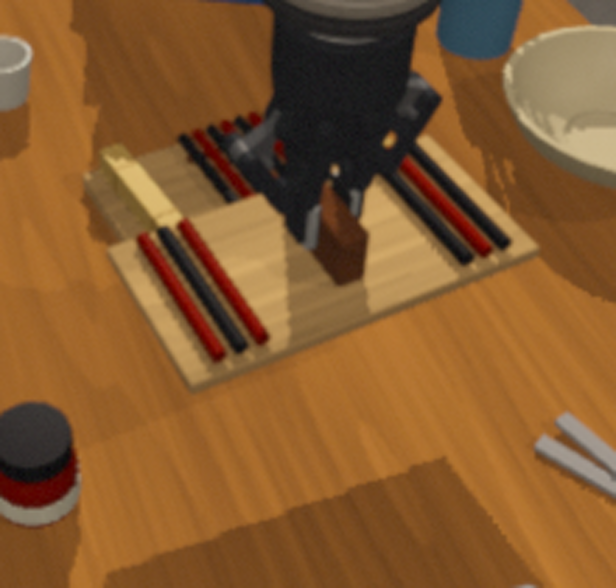

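carry_out(increments=[{"x": 0.004,"y": 0.02,"z": 0,"twist": 0.1},{"x": 0.005,"y": 0.03,"z": 0,"twist": 0.1},{"x": 0.006,"y": 0.03,"z": 0,"twist": 0},{"x": 0.006,"y": 0.03,"z": 0,"twist": 0},{"x": 0.006,"y": 0.03,"z": 0,"twist": 0},{"x": 0.005,"y": 0.025,"z": 0,"twist": 0},{"x": 0.002,"y": 0.015,"z": -0.01,"twist": 0},{"x": 0,"y": 0,"z": -0.01,"twist": 0},{"x": 0,"y": 0,"z": 0,"twist": 0}])

```text
time_s: 15.0
tool_pos: [0.5492, -0.014, 0.1097]
tool_rot: [0.001, 0.652, 0.757, 0.032]
contact_force: [-0.5, -0.7, -2.6]
width: 0.0197
```

```bash
python3 - <<'E'
from h import *
pose();s=snap('wrist','w13.png');snap('side','s13.png')
i=cv2.imread('pics/s13.png');cv2.imwrite('pics/s13c.png',cv2.resize(i[150:320,270:470],None,fx=3.4,fy=3.4,interpolation=2))
E
```

```text
t 15.0 tcp [ 0.5492 -0.014   0.1097] jaw 8.45 z [ 0.0439  0.0471 -0.9979] F [-0.5  -0.68 -2.63] w 0.0197
```

View pics/s13c.png

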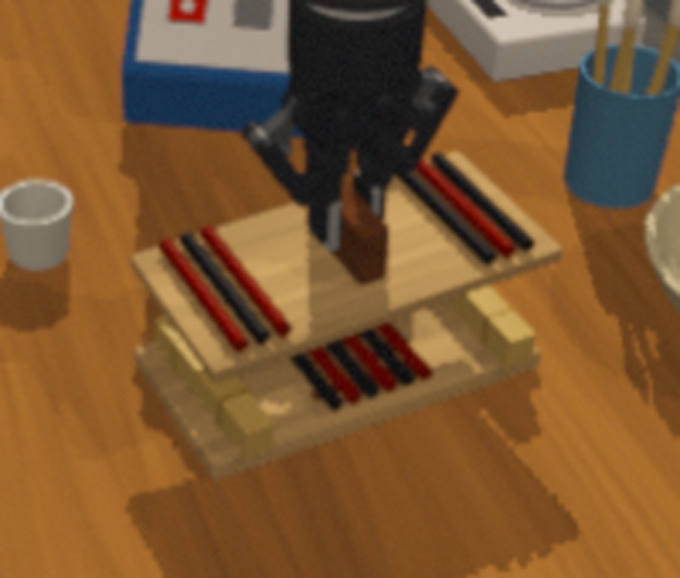

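View pics/w13.png

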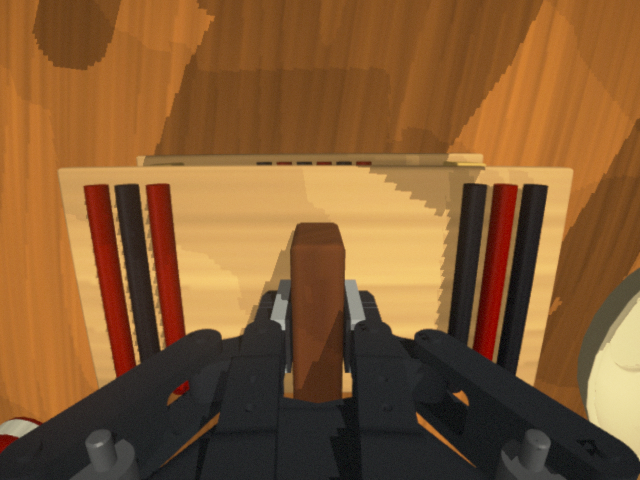

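carry_out(increments=[{"x": 0.002,"y": 0.002,"z": -0.012,"twist": 0},{"x": 0.002,"y": 0.002,"z": -0.012,"twist": 0},{"x": 0,"y": 0,"z": -0.008,"twist": 0},{"x": 0,"y": 0,"z": 0,"twist": 0}])

```text
time_s: 15.5
tool_pos: [0.554, -0.0134, 0.0762]
tool_rot: [0.002, 0.655, 0.755, 0.033]
contact_force: [-0.1, -0.5, -2.6]
width: 0.0197
```

```bash
python3 - <<'E'
from h import *
pose();snap('side','s14.png')
i=cv2.imread('pics/s14.png');cv2.imwrite('pics/s14c.png',cv2.resize(i[180:320,290:460],None,fx=4,fy=4,interpolation=2))
E
```

```text
t 15.5 tcp [ 0.554  -0.0134  0.0762] jaw 8.12 z [ 0.0459  0.0466 -0.9979] F [-0.06 -0.52 -2.64] w 0.0197
```

View pics/s14c.png

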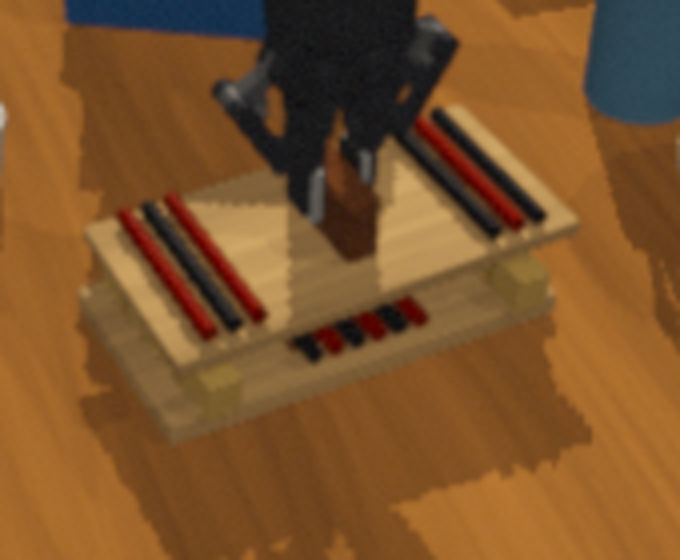

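Nice and nearly level. Lower on in small steps.

carry_out(increments=[{"x": -0.001,"y": 0.001,"z": -0.006,"twist": 0},{"x": 0,"y": 0,"z": -0.004,"twist": 0},{"x": 0,"y": 0,"z": -0.003,"twist": 0}])

```text
time_s: 15.85
tool_pos: [0.5537, -0.0128, 0.0635]
tool_rot: [0.003, 0.655, 0.755, 0.033]
contact_force: [1.2, -0.7, 7.6]
width: 0.0193
```

carry_out(increments=[{"x": 0,"y": 0,"z": -0.0015,"twist": 0},{"x": 0,"y": 0,"z": -0.0015,"twist": 0}])

```text
time_s: 16.05
tool_pos: [0.5549, -0.0126, 0.0615]
tool_rot: [0.003, 0.655, 0.755, 0.034]
contact_force: [-1.0, 1.6, 17.1]
width: 0.0194
```

carry_out(increments=[{"x": 0,"y": 0,"z": -0.0015,"twist": 0}])

```text
time_s: 16.15
tool_pos: [0.5553, -0.0126, 0.0606]
tool_rot: [0.003, 0.654, 0.755, 0.035]
contact_force: [-3.2, 0.4, 13.8]
width: 0.0195
```

```bash
python3 - <<'E'
from h import *
pose();snap('side','s15.png')
i=cv2.imread('pics/s15.png');cv2.imwrite('pics/s15c.png',cv2.resize(i[180:320,290:460],None,fx=4,fy=4,interpolation=2))
E
```

```text
t 16.15 tcp [ 0.5553 -0.0126  0.0606] jaw 8.11 z [ 0.0501  0.0484 -0.9976] F [-3.22  0.43 13.78] w 0.0195
```

View pics/s15c.png

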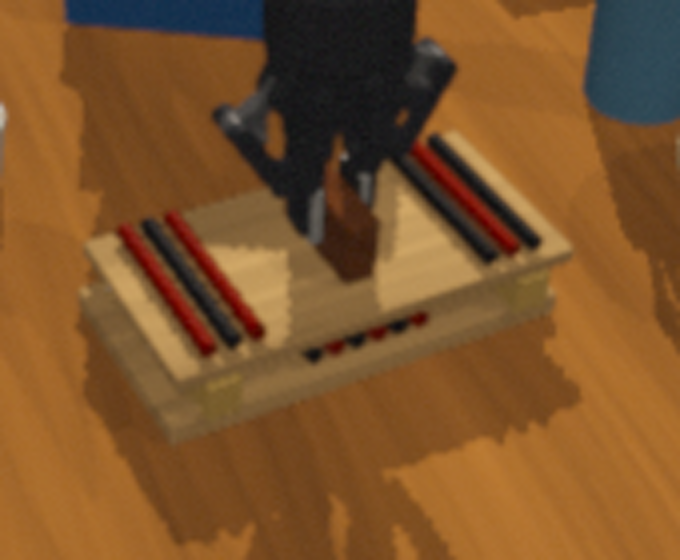

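carry_out(increments=[{"x": 0,"y": 0,"z": 0,"twist": 0},{"x": 0,"y": 0,"z": 0,"twist": 0},{"x": 0,"y": 0,"z": 0,"twist": 0},{"x": 0,"y": 0,"z": 0,"twist": 0}], jaw=60)

```text
time_s: 16.6
tool_pos: [0.5561, -0.0124, 0.061]
tool_rot: [0.004, 0.654, 0.755, 0.036]
contact_force: [-0.4, 0.1, 0.2]
width: 0.0515
```

```bash
python3 - <<'E'
from h import *
pose();snap('side','s16.png');snap('wrist','w16.png')
i=cv2.imread('pics/s16.png');cv2.imwrite('pics/s16c.png',cv2.resize(i[180:320,290:460],None,fx=4,fy=4,interpolation=2))
E
```

```text
t 16.6 tcp [ 0.5561 -0.0124  0.061 ] jaw 8.13 z [ 0.0519  0.0489 -0.9975] F [-0.42  0.07  0.19] w 0.0515
```

View pics/s16c.png

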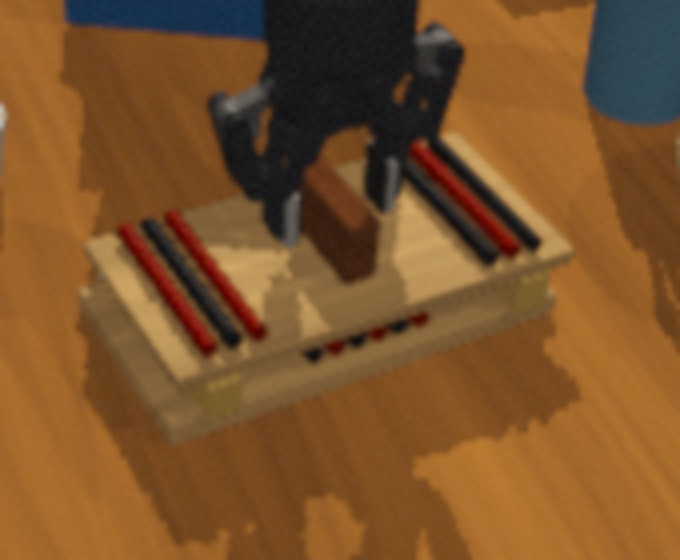

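View pics/w16.png

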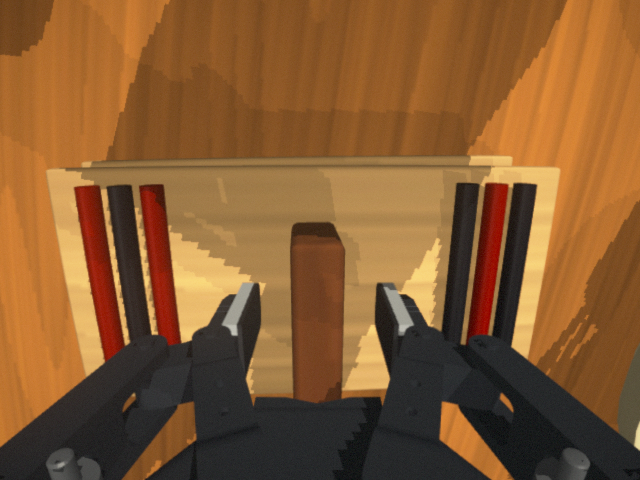

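carry_out(increments=[{"x": 0,"y": 0,"z": 0.015,"twist": 0},{"x": 0,"y": 0,"z": 0.03,"twist": 0},{"x": 0,"y": 0,"z": 0.04,"twist": 0.5},{"x": 0,"y": 0,"z": 0.045,"twist": 1},{"x": 0,"y": 0.01,"z": 0.045,"twist": 1},{"x": 0.005,"y": 0.02,"z": 0,"twist": 1},{"x": 0.01,"y": 0.02,"z": 0,"twist": 1},{"x": 0.01,"y": 0.02,"z": 0,"twist": 1},{"x": 0.01,"y": 0.02,"z": 0,"twist": 1},{"x": 0.01,"y": 0.02,"z": 0,"twist": 1},{"x": 0.01,"y": 0.02,"z": 0,"twist": 1},{"x": 0,"y": 0.02,"z": 0,"twist": 1}], jaw=100, force=60)

```text
time_s: 17.9
tool_pos: [0.6104, 0.135, 0.2559]
tool_rot: [-0.007, 0.286, 0.958, 0.034]
contact_force: [0.7, -0.4, -1.0]
width: 0.0855
```

```bash
python3 - <<'E'
from h import *
import pickle
pose();pickle.dump(snap('wrist','w17.png'),open('w17.pkl','wb'));pickle.dump(snap('top','t17.png'),open('t17.pkl','wb'))
E
```

```text
t 17.9 tcp [0.6104 0.135  0.2559] jaw 56.68 z [ 0.0055  0.0695 -0.9976] F [ 0.71 -0.41 -1.04] w 0.0855
```

View pics/w17.png

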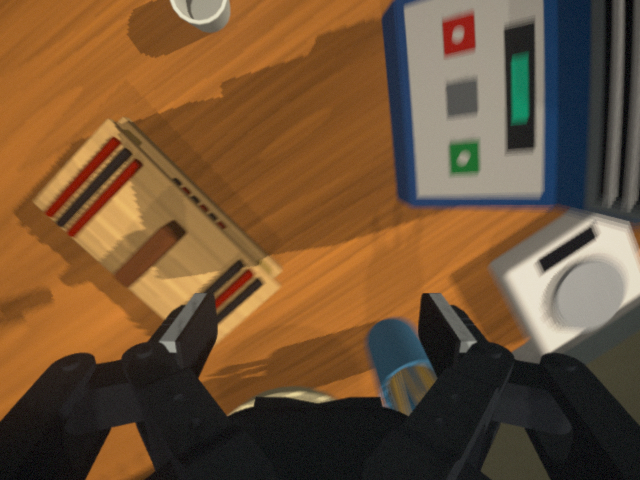

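View pics/t17.png

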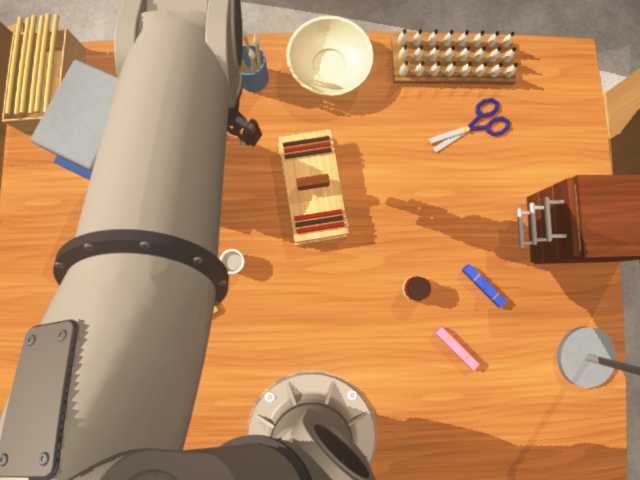

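```bash
python3 - <<'E'
from h import *
print(sensors.state()['joints'].round(2));snap('side','s17.png')
E
```

```text
[-0.82  0.37  0.7   1.74 -0.34  1.12  0.99]
```

View pics/s17.png

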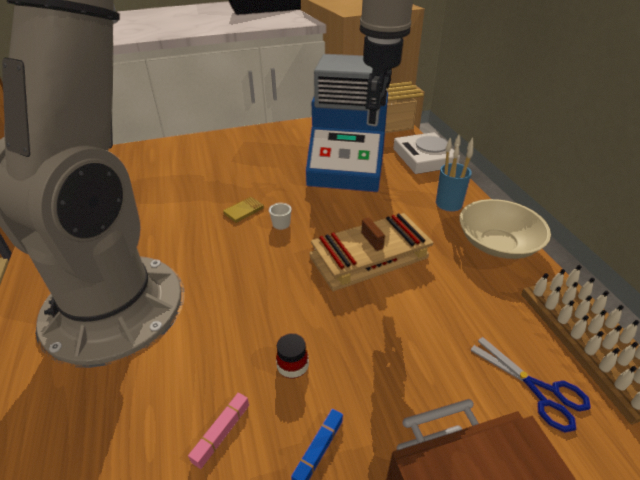

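```bash
python3 - <<'E'
from h import *
import pickle
s=pickle.load(open('t17.pkl','rb'))
for h in (.25,.4,.5,.6,.65,.7,.75): print(h,proj(s,[[.61,.125,h]]).round(0), proj(snap('side'),[[.61,.125,h]]).round(0) if 0 else '')
w=pickle.load(open('w17.pkl','rb'))
u=np.array([.44,.898,0]);v=np.array([-.898,.44,0])
# key by wrist+top0 rays
T0=(174.25,142.14)
for n,p,t in (('green',(464,158),(174.25,142.14)),('grey',(461.5,98),(163.2,163.6)),('red',(459.5,34),(152.1,185.3))):
    print(n,tri([(w,p),(s,t)]))
    for z in (.085,.088): print(onplane(w,p,z))
E
```

```text
0.25 [[234. 131.]] 
0.4 [[216.  97.]] 
0.5 [[200.  67.]] 
0.6 [[178.  25.]] 
0.65 [[164.  -2.]] 
0.7 [[147. -34.]] 
0.75 [[127. -72.]] 
green (array([0.63858493, 0.27960243, 0.1070806 ]), [np.float64(0.00015601287626165885), np.float64(0.00015601287626181907)])
[[0.64547962 0.28828425 0.085     ]]
[[0.64456401 0.28711377 0.088     ]]
grey (array([0.59614786, 0.30681685, 0.09349608]), [np.float64(0.0002159319904393066), np.float64(0.0002159319904393151)])
[[0.59759832 0.31092581 0.085     ]]
[[0.59713914 0.3095395  0.088     ]]
red (array([0.55009053, 0.33093224, 0.09084189]), [np.float64(0.0004817440331580567), np.float64(0.00048174403315786555)])
[[0.55037568 0.33452503 0.085     ]]
[[0.55036665 0.33291376 0.088     ]]
```

carry_out(increments=[{"x": 0.003,"y": 0.025,"z": 0,"twist": 0.7},{"x": 0.003,"y": 0.025,"z": 0,"twist": 0.7},{"x": 0.003,"y": 0.025,"z": -0.02,"twist": 0.1},{"x": 0.003,"y": 0.02,"z": -0.03,"twist": 0},{"x": 0,"y": 0.005,"z": -0.03,"twist": 0},{"x": 0,"y": 0,"z": -0.02,"twist": 0},{"x": 0,"y": 0,"z": 0,"twist": 0}])

```text
time_s: 18.75
tool_pos: [0.6221, 0.2407, 0.1565]
tool_rot: [-0.008, 0.22, 0.975, 0.034]
contact_force: [-0.5, -0.4, -0.4]
width: 0.0858
```

```bash
python3 - <<'E'
from h import *
import pickle
pose();pickle.dump(snap('wrist','w18.png'),open('w18.pkl','wb'));snap('side','s18.png')
i=cv2.imread('pics/s18.png');cv2.imwrite('pics/s18c.png',cv2.resize(i[0:200,280:450],None,fx=3,fy=3,interpolation=2))
E
```

```text
t 18.75 tcp [0.6221 0.2407 0.1565] jaw 64.49 z [-5.000e-04  7.040e-02 -9.975e-01] F [-0.47 -0.41 -0.38] w 0.0858
```

View pics/w18.png

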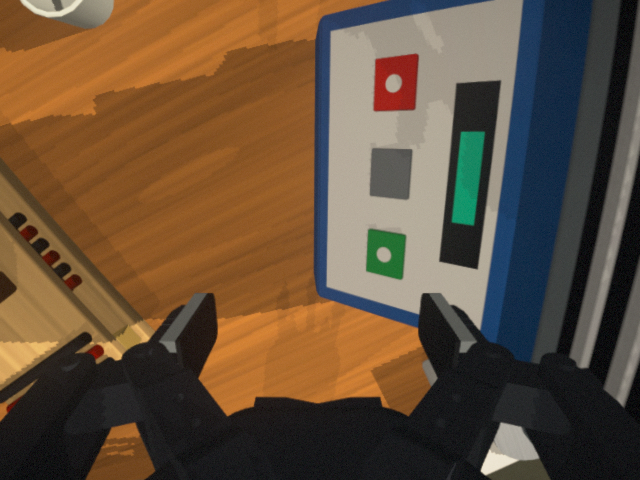

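View pics/s18c.png

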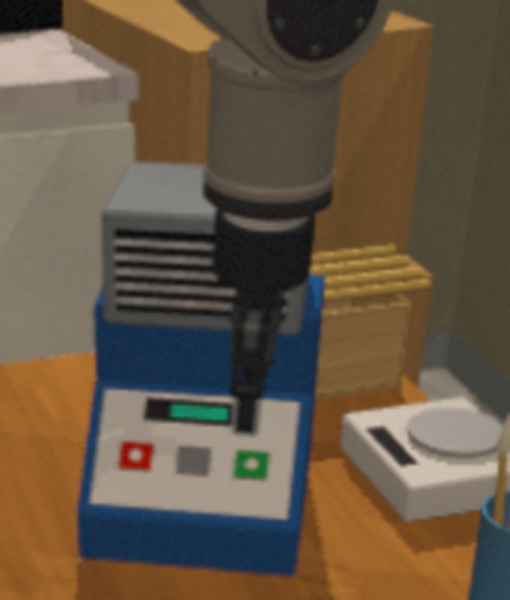

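```bash
python3 - <<'E'
from h import *
import pickle
st,R=pose();w=pickle.load(open('w18.pkl','rb'))
for n,p in(('green',(386,253.5)),('grey',(391,173.5)),('red',(396,82.5))):
    print(n,onplane(w,p,.0865))
y=R[:,1]; y=y if y[1]>0 else -y
for o in(.0427,.050,.057):
    tip=st['tool_pos']+y*o-R[:,2]*.013; print(o,tip.round(4),proj(w,[tip]).round(0), 'px at +-11 width',proj(w,[tip+R[:,0]*.011,tip-R[:,0]*.011]).round(0).tolist())
u=np.array([.436,.9]);v=np.array([-.9,.436]);d=np.array([.645,.287])-tip[:2];print('outer-> key u,v',d@u,d@v)
E
```

```text
t 18.85 tcp [0.6235 0.2405 0.1593] jaw 64.45 z [ 0.0026  0.0719 -0.9974] F [-0.24 -0.11  0.81] w 0.0853
green [[0.64692173 0.28519265 0.0865    ]]
grey [[0.60008766 0.30811583 0.0865    ]]
red [[0.55231753 0.33138314 0.0865    ]]
0.0427 [0.6419 0.278  0.1751] [[420. 318.]] px at +-11 width [[423.0, 293.0], [418.0, 341.0]]
0.05 [0.645  0.2846 0.1756] [[438. 317.]] px at +-11 width [[441.0, 293.0], [435.0, 340.0]]
0.057 [0.648  0.2909 0.176 ] [[454. 317.]] px at +-11 width [[458.0, 293.0], [451.0, 340.0]]
outer-> key u,v -0.0048013128054214945 0.0010349733486956086
```

carry_out(increments=[{"x": 0,"y": 0,"z": -0.02,"twist": 0},{"x": 0,"y": 0,"z": -0.02,"twist": 0},{"x": 0,"y": 0,"z": -0.015,"twist": 0},{"x": 0,"y": 0,"z": -0.01,"twist": 0},{"x": 0,"y": 0,"z": 0,"twist": 0}])

```text
time_s: 19.35
tool_pos: [0.6276, 0.2396, 0.1002]
tool_rot: [-0.003, 0.221, 0.974, 0.038]
contact_force: [-0.9, 0.2, -0.2]
width: 0.0854
```

```bash
python3 - <<'E'
from h import *
import pickle
st,R=pose();pickle.dump(snap('wrist','w19.png'),open('w19.pkl','wb'));snap('side','s19.png')
i=cv2.imread('pics/s19.png');cv2.imwrite('pics/s19c.png',cv2.resize(i[50:200,300:400],None,fx=4,fy=4,interpolation=2))
y=R[:,1]; y=y if y[1]>0 else -y
u=np.array([.436,.9]);v=np.array([-.9,.436])
for o in(.0427,.050,.057):
    tip=st['tool_pos']+y*o-R[:,2]*.013;d=tip[:2]-np.array([.6455,.2865]);print(o,tip.round(4),'u,v from key',(d@u).round(4),(d@v).round(4),'gap',tip[2]-.0865-.839*(d@u))
E
```

```text
t 19.35 tcp [0.6276 0.2396 0.1002] jaw 64.37 z [ 0.0114  0.0754 -0.9971] F [-0.9   0.25 -0.23] w 0.0854
0.0427 [0.6459 0.2771 0.1163] u,v from key -0.0083 -0.0045 gap 0.036795524723152714
0.05 [0.6491 0.2836 0.1168] u,v from key -0.001 -0.0045 gap 0.03121912848031849
0.057 [0.6521 0.2899 0.1174] u,v from key 0.0059 -0.0044 gap 0.025871899206367885
```

View pics/w19.png

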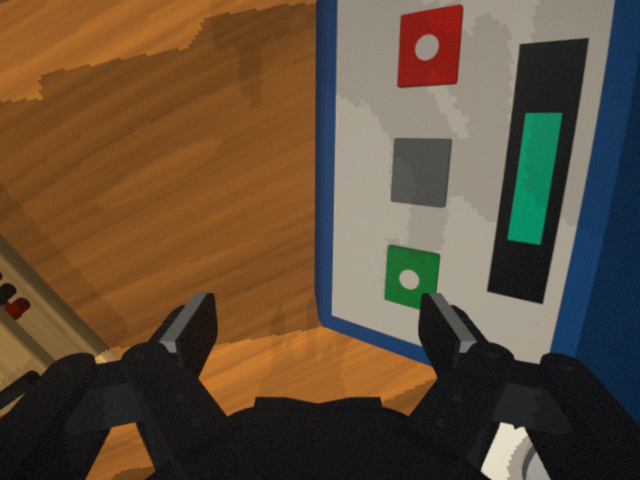

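View pics/s19c.png

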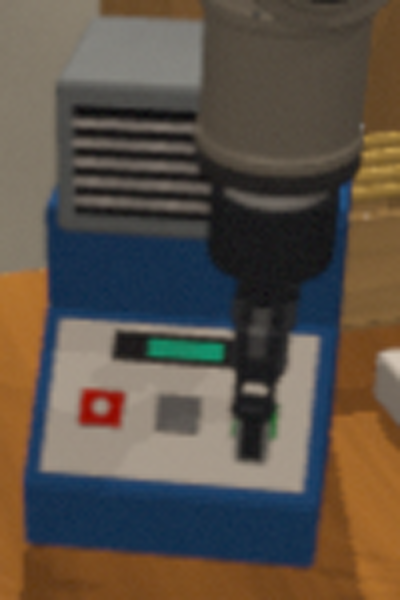

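carry_out(increments=[{"x": -0.004,"y": 0.001,"z": -0.008,"twist": 0},{"x": -0.003,"y": 0,"z": -0.008,"twist": 0},{"x": -0.001,"y": 0,"z": -0.004,"twist": 0}])

```text
time_s: 19.75
tool_pos: [0.6207, 0.2415, 0.0822]
tool_rot: [-0.001, 0.221, 0.974, 0.04]
contact_force: [-0.1, 0.2, -0.5]
width: 0.0853
```

```bash
cat > k.py <<'E'
from h import *
st,R=pose()
y=R[:,1]; y=y if y[1]>0 else -y
u=np.array([.436,.9]);v=np.array([-.9,.436])
for o in(.050,.057):
    tip=st['tool_pos']+y*o-R[:,2]*.013;d=tip[:2]-np.array([.6455,.2865]);print(o,tip.round(4),'u,v',(d@u).round(4),(d@v).round(4),'gap',(tip[2]-.0865-.839*(d@u)).round(4))
E
python3 k.py
```

```text
t 19.75 tcp [0.6207 0.2415 0.0822] jaw 64.39 z [ 0.0154  0.0776 -0.9969] F [-0.14  0.16 -0.45] w 0.0853
0.05 [0.642  0.2854 0.099 ] u,v -0.0025 0.0026 gap 0.0146
0.057 [0.6451 0.2917 0.0995] u,v 0.0045 0.0027 gap 0.0093
```

carry_out(increments=[{"x": 0,"y": 0,"z": -0.004,"twist": 0},{"x": 0,"y": 0,"z": -0.002,"twist": 0}])

```text
time_s: 19.95
tool_pos: [0.6202, 0.2415, 0.0753]
tool_rot: [-0.001, 0.221, 0.974, 0.039]
contact_force: [0.5, 0.1, -0.5]
width: 0.0853
```

carry_out(increments=[{"x": 0,"y": 0,"z": -0.0015,"twist": 0}])

```text
time_s: 20.05
tool_pos: [0.6202, 0.2416, 0.0735]
tool_rot: [-0.001, 0.221, 0.974, 0.039]
contact_force: [-1.2, 0.3, 1.2]
width: 0.0854
```

carry_out(increments=[{"x": 0,"y": 0,"z": -0.001,"twist": 0}])

```text
time_s: 20.15
tool_pos: [0.6204, 0.2416, 0.0726]
tool_rot: [-0.001, 0.221, 0.974, 0.04]
contact_force: [-1.6, -0.5, 4.7]
width: 0.0853
```

```bash
python3 k.py; python3 - <<'E'
from h import *
snap('wrist','w20.png');snap('side','s20.png')
E
```

```text
t 20.15 tcp [0.6204 0.2416 0.0726] jaw 64.4 z [ 0.0149  0.0776 -0.9969] F [-1.56 -0.54  4.72] w 0.0853
0.05 [0.6418 0.2856 0.0894] u,v -0.0025 0.003 gap 0.005
0.057 [0.6448 0.2919 0.0899] u,v 0.0045 0.003 gap -0.0003
```

View pics/w20.png

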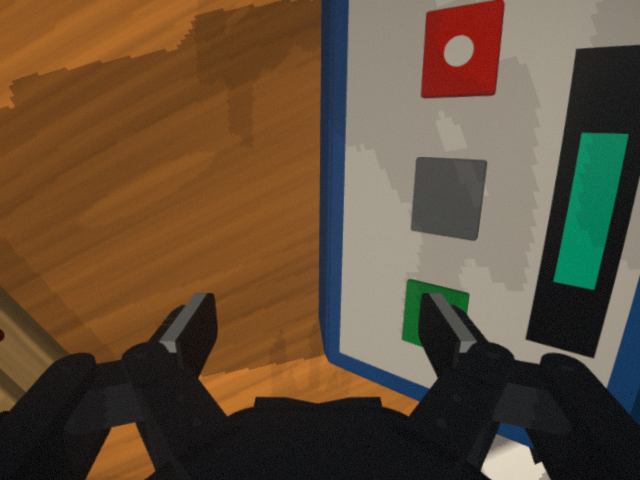

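carry_out(increments=[{"x": 0,"y": 0,"z": -0.001,"twist": 0}])

```text
time_s: 20.35
tool_pos: [0.6206, 0.2417, 0.0721]
tool_rot: [-0.001, 0.221, 0.974, 0.04]
contact_force: [-2.4, -0.1, 6.7]
width: 0.0857
```

carry_out(increments=[{"x": 0,"y": 0,"z": -0.001,"twist": 0}])

```text
time_s: 20.45
tool_pos: [0.6208, 0.242, 0.0716]
tool_rot: [-0.001, 0.221, 0.974, 0.04]
contact_force: [-2.9, 0.2, 9.0]
width: 0.0855
```

carry_out(increments=[{"x": 0,"y": 0,"z": -0.001,"twist": 0}])

```text
time_s: 20.55
tool_pos: [0.621, 0.2424, 0.0712]
tool_rot: [-0.001, 0.221, 0.974, 0.041]
contact_force: [-4.0, -0.6, 10.5]
width: 0.0856
```

carry_out(increments=[{"x": 0,"y": 0,"z": -0.001,"twist": 0},{"x": 0,"y": 0,"z": -0.0009,"twist": 0}])

```text
time_s: 20.75
tool_pos: [0.6212, 0.2425, 0.0709]
tool_rot: [-0.001, 0.221, 0.974, 0.041]
contact_force: [-8.6, -3.3, 16.7]
width: 0.0856
```

carry_out(increments=[{"x": 0,"y": 0,"z": -0.0007,"twist": 0},{"x": 0,"y": 0,"z": -0.0006,"twist": 0}])

```text
time_s: 20.95
tool_pos: [0.6211, 0.2425, 0.0711]
tool_rot: [-0.001, 0.221, 0.974, 0.042]
contact_force: [-4.8, -2.9, 8.7]
width: 0.0856
```

```bash
python3 - <<'E'
from h import *
pose();snap('wrist','w21.png');snap('side','s21.png');pose()
a=cv2.imread('pics/w20.png');b=cv2.imread('pics/w21.png');cv2.imwrite('pics/w21c.png',cv2.resize(b[130:400,330:640],None,fx=2,fy=2))
E
```

```text
t 20.95 tcp [0.6211 0.2425 0.0711] jaw 64.44 z [ 0.0164  0.0821 -0.9965] F [-4.76 -2.85  8.72] w 0.0856
t 21.05 tcp [0.6211 0.2425 0.071 ] jaw 64.44 z [ 0.0163  0.0821 -0.9965] F [-5.64 -1.95 11.17] w 0.0854
```

View pics/w21c.png

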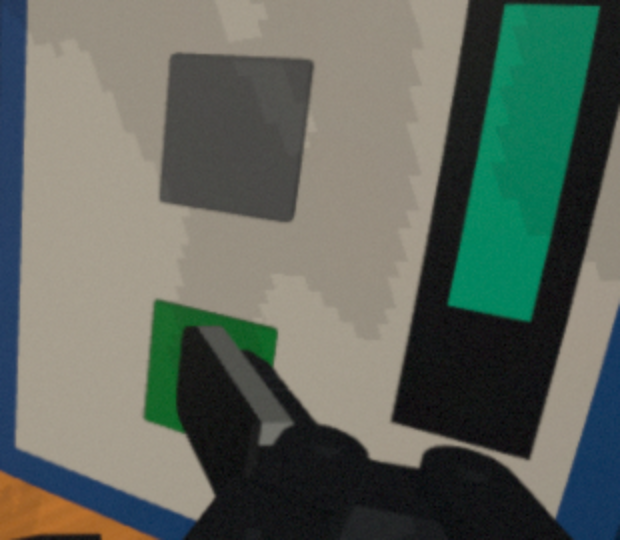

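carry_out(increments=[{"x": 0,"y": -0.001,"z": 0.005,"twist": 0},{"x": -0.003,"y": -0.006,"z": 0.015,"twist": 0},{"x": -0.005,"y": -0.01,"z": 0.03,"twist": 0},{"x": -0.01,"y": -0.02,"z": 0.04,"twist": 0},{"x": -0.01,"y": -0.02,"z": 0.04,"twist": 0},{"x": -0.01,"y": -0.02,"z": 0.04,"twist": 0},{"x": 0,"y": 0,"z": 0,"twist": 0}])

```text
time_s: 21.75
tool_pos: [0.58, 0.1586, 0.2502]
tool_rot: [-0.001, 0.222, 0.974, 0.041]
contact_force: [0.5, -0.2, -0.4]
width: 0.0854
```

```bash
python3 - <<'E'
from h import *
pose();s=snap('wrist','w22.png');t=snap('side','s22.png');snap('top','t22.png')
cv2.imwrite('pics/s22c.png',cv2.resize(cv2.imread('pics/s22.png')[120:320,290:470],None,fx=3,fy=3,interpolation=2))
E
```

```text
t 21.75 tcp [0.58   0.1586 0.2502] jaw 64.3 z [ 0.0162  0.081  -0.9966] F [ 0.52 -0.2  -0.37] w 0.0854
```

View pics/s22c.png

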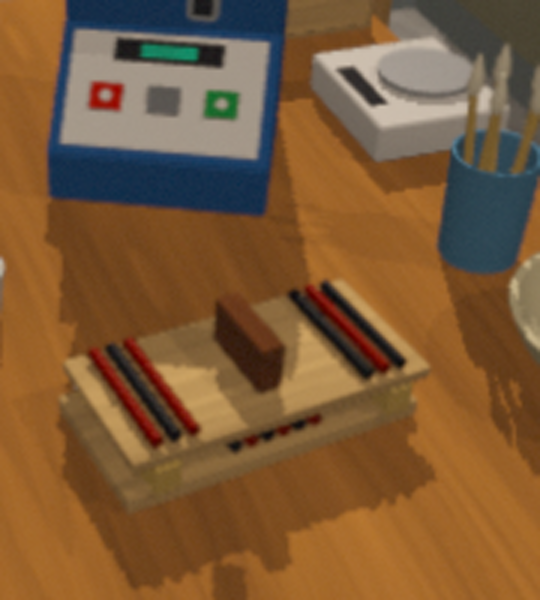

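View pics/t22.png

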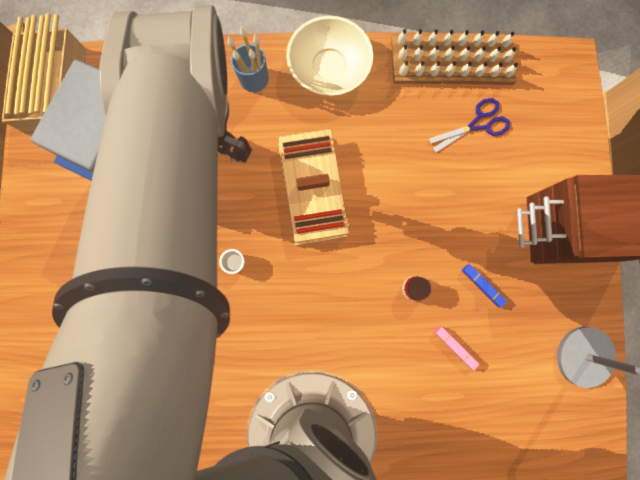

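View pics/w22.png

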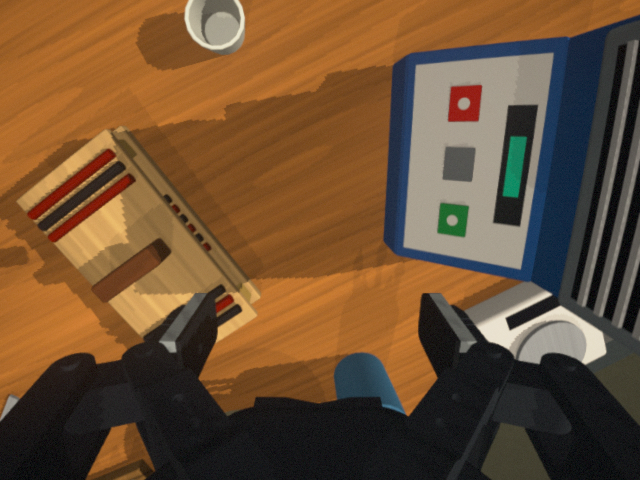

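```bash
python3 - <<'E'
from h import *
t=snap('top');i=t['img'][115:260,260:370,::-1];cv2.imwrite('pics/t23.png',cv2.resize(i,None,fx=4,fy=4,interpolation=2))
E
```

```text
(no output)
```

View pics/t23.png

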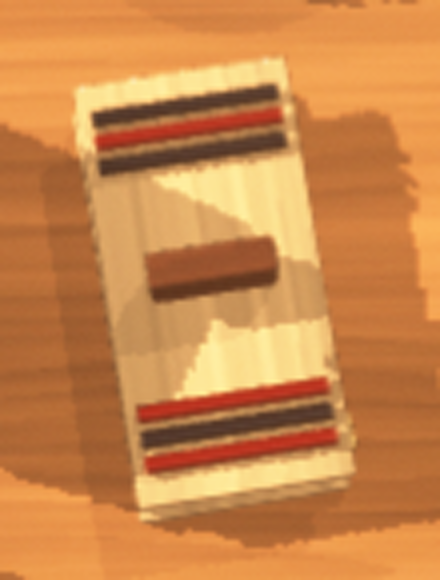

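```bash
python3 - <<'E'
from h import *
t=snap('top');S=snap('side')
P=onplane(t,[(260+a/4,115+b/4) for a,b in((77,86),(284,58),(353,470),(138,508))],.049)
c=P.mean(0);d=P[0]+P[1]-P[2]-P[3];print(c,np.degrees(np.arctan2(d[1],d[0])),np.linalg.norm(d)/2)
b=np.radians(8.3);e=c[:2]-[.5529,-.0105];print('in base',e[0]*np.cos(b)+e[1]*np.sin(b),-e[0]*np.sin(b)+e[1]*np.cos(b))
for a,q in (((77,86),(340,282)),((284,58),(430,368)),((353,470),(135,460)),((138,508),(65,365))):
    print(tri([(t,(260+a[0]/4,115+a[1]/4)),(S,(290+q[0]/3,120+q[1]/3))])[0].round(4))
pose();order.finish_job()
E
```

```text
[ 0.55361601 -0.01317967  0.049     ] 7.716116252703382 0.23771877472859285
in base 0.00032168740401037043 -0.0027549597246754754
[0.6662 0.0613 0.0434]
[ 0.6819 -0.056   0.0451]
[ 0.4469 -0.0881  0.0488]
[0.4299 0.0295 0.0407]
t 22.05 tcp [0.5782 0.1627 0.243 ] jaw 64.57 z [ 0.0079  0.0768 -0.997 ] F [-0.9   0.84 -0.6 ] w 0.0855
the job is handed in; nothing more can be done
```

All three steps are done, and I handed the job in at about 22 s of the 64 s allowed; it gives no verdict. I laid the loose stick across the bare end of the lower board. I set the upper board over both sticks by its handle. I then pressed the green key with one fingertip and let go.

**Upper board:** measured from the top view, it sits about 0.3 mm (x) and 2.8 mm (y) off the lower board's centre and about 0.6° out of square. It looks level in the side view.

**Loose stick:** its centre is at about x = 97 mm on the lower board, worked out from where the gripper let go, not the ideal 92 mm but inside the 53–112 mm range.

**Green key:** the wrist force went past 6 N and stayed there for about 0.7 s, with the highest reading about 19 N against the 30 N limit. The fingertip moved down about 2 mm, which agrees with the key being fully down.

**Other things:** the robot was clear of everything at the end. The scissors, jar and cup look unmoved; the comb was hidden behind the arm in the last top view, so I did not check it.

**What disagreed or differed from the text:**
- **Heights:** two-view heights came out a few millimetres low for most points (about 5 mm at the boards; the upper board's corners read 41–49 mm against 49 mm), and a few pairs were far off. I used the text's heights and watched for contact by force.
- **Tool tilt:** the tool drifted to about 5° off vertical over the run. The upper board touched down on one end first and was pressed flat before I let go.
- **Key approach:** the moves cannot tilt the tool 40°, so I pressed the key with one finger of the open, near-vertical gripper, which kept its body clear of the blower head.

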